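Load the test kiln, ease its heavy lid shut and switch it on

TASK

Stand the unglazed grey-brown clay cup upright on the floor of the little kiln, then lower the kiln's heavy lid gently until it is fully shut: do not let it drop or slam. Then switch the kiln on by pushing the red-tipped power lever all the way over, and leave the white and blue glazed cups where they stand.

Things in the scene. Friction and masses are not known exactly. Their poses are not given: they have to be found in the camera images.
- kiln: Low table-top test kiln, fixed: open cream firebrick tub in an aluminium jacket, 180 (x) by 240 (y) mm, 100 mm high. Its open chamber is 130 (x) by 190 (y) mm; floor 25 mm, rim 100 mm above the table. Origin: centre of its underside, on the table. x is level and points from the handle side (front, roughly facing the robot) to the hinge side; z is up.
- kiln_hinge (a point): Middle of the lid's hinge line: on the kiln's far (+x) top edge, 90 mm from the kiln's centre and 100 mm above the table. The hinge line runs along the kiln's y.
- lid (a joint): Lid angle, rad: 0 = shut on the rim, 1.57 = upright; starts at 1.42 to 1.65 (stop at 1.75). Its stiff hinge (friction about 0.45 N m) holds it where it is left only above about 1 rad; lower down it falls shut and slams unless something bears its weight all the way (2 to 4 N at the handle). Under 0.5 rad/s is gentle; 1.5 rad/s or more in the last 0.4 rad is a slam.
- lid_mid (a point): Centre of the lid slab, cream firebrick with an aluminium top: 180 x 240 mm, 40 mm thick, about 0.85 kg; 90 mm from the hinge line.
- lid_handle (a point): Centre of the lid's handle, moving with the lid: a round black bar 14 mm thick, 110 mm long, parallel to the hinge, on a steel arm at each end. It lies 220 mm from the hinge line and 20 mm above the lid's underside; 33 mm are free between bar and lid edge, room for one finger. Lid shut: 120 mm above the table, 130 mm in front of the kiln's centre; lid upright: 320 mm up.
- clay_cup_mid (a point): Centre, half-way up, of the loose unglazed grey-brown clay cup to be fired: round, open on top, 56 mm across at the rim, 50 mm at the foot, 68 mm high, wall 5 mm, about 0.16 kg. Starts upright on the table left of the kiln; its place among the three cups varies. z runs up the cup's axis.
- white_cup_mid (a point): Centre, half-way up, of a white glazed cup of the same shape. Not to be disturbed.
- blue_cup_mid (a point): Centre, half-way up, of a dark blue glazed cup of the same shape. Not to be disturbed.
- control_box: Blue control box, fixed on the table right of the kiln, 130 (x) x 90 (y) x 50 mm high; on it a 70 x 50 x 25 mm grey block carries the power lever. Origin: centre of its underside. The lever swings towards the box's +x (roughly away from the robot) to switch on.
- power (a joint): Power lever angle in rad: 0 = off (leaning back to the box's -x), 1.0 = fully over = on (leaning to its +x). It stays where it is left; about 1 N at the tip moves it.
- power_tip (a point): Centre of the red ball (26 mm across) at the end of the 80 mm steel power lever, 142 mm above the table at either end of its swing and 152 mm half-way. The pivot is over the box's centre, 72 mm above the table.
Things that resemble listed ones, but are neither listed nor needed, are in the scene too. Leave any yellow look-alike of the part that bears clay_cup_mid alone. There is more than one size of the control_box; the one meant has the size given above.

How it is judged:
On the way, in this order (a step that is already met when the one before it is completed fails the run):
1. the clay cup stands upright on the chamber floor, let go, with the lid still open (x of clay_cup_mid in the frame of kiln between -0.05 and 0.05 m and y of clay_cup_mid in the frame of kiln between -0.085 and 0.085 m and z of clay_cup_mid in the frame of kiln below 0.072 m and angle between clay_cup_mid's own z axis and vertical below 0.12 rad and contact force between the fingers and clay_cup below 0.3 N and value of joint lid above 1 rad), for 0.2 s.
2. the lid is fully shut over the cup (x of clay_cup_mid in the frame of kiln between -0.05 and 0.05 m and y of clay_cup_mid in the frame of kiln between -0.085 and 0.085 m and z of clay_cup_mid in the frame of kiln below 0.072 m and angle between clay_cup_mid's own z axis and vertical below 0.12 rad and value of joint lid below 0.03 rad), for 0.2 s.
3. the power lever is pushed all the way over (value of joint power above 0.85 rad and value of joint lid below 0.03 rad), for 0.2 s.
At the end, for the whole second after the job is handed in: The clay cup stands upright (within 0.12 rad) and at rest on the kiln's chamber floor, the lid is shut (below 0.03 rad), the power lever is over (above 0.85 rad), and the white and blue cups are within 30 mm of where they began (all of step 3 and x of clay_cup_mid in the frame of kiln between -0.05 and 0.05 m and y of clay_cup_mid in the frame of kiln between -0.085 and 0.085 m and z of clay_cup_mid in the frame of kiln below 0.072 m and angle between clay_cup_mid's own z axis and vertical below 0.12 rad and linear speed of clay_cup below 0.02 m/s and distance of each of white_cup_mid, blue_cup_mid from where it was at the start of the episode below 0.03 m); the robot touches nothing.
It fails at once if the lid slams: it closes faster than 1.5 rad/s in its last 0.4 rad (value of joint lid below 0.4 rad and velocity of joint lid below -1.5 rad/s).
It fails at once if the clay cup is dropped or thrown into the kiln: faster than 0.6 m/s inside the chamber (x of clay_cup_mid in the frame of kiln between -0.05 and 0.05 m and y of clay_cup_mid in the frame of kiln between -0.085 and 0.085 m and z of clay_cup_mid in the frame of kiln below 0.085 m and linear speed of clay_cup above 0.6 m/s).
It fails at once if the white or the blue cup is moved by 30 mm or tipped over (distance of any of white_cup_mid, blue_cup_mid from where it was at the start of the episode above 0.03 m or angle between any of white_cup_mid, blue_cup_mid's own z axis and vertical above 0.5 rad).
It also fails if it takes over 72 s, if anything falls off the work surface, if the arm or the gripper's body presses on something with over 40 N, if the wrist force passes 120 N, or if a joint passes its speed limit or range.

ROBOT

A 6-joint arm with a two-finger parallel gripper is mounted at the origin on the work surface. World frame = base frame: x ahead of the robot, y to its left, z up, the work surface at z = 0. Lengths are in m, angles in rad, forces in N, time in s.
With the tool pointing down it reaches from about 0.35 to 0.975 m from the base axis. Payload 4.9 kg.
Tool frame: the origin (TCP) lies at the very end of the fingers, on their centre line; the grasp point (between the pads) lies 19 mm behind it; y points along the fingers, z is the direction in which the jaws open and shut, and the axes are right-handed (so a half turn about y gives the same grasp; the last joint's range is limited). The gripper opens to 85 mm and grips with 20 to 120 N. Pads are 22 mm wide; open, the fingers measure 114 mm over their backs; the gripper's body (76 mm by 85 mm) begins 54 mm behind the grasp point. The pads swing forward as they close: fully open they stand 13 mm farther back than shut.
Start: joints at [-1.264, 0.053, 1.613, -0, 1.476, -0.119], TCP at [0.258, -0.569, 0.231] pointing down, gripper open.
Joint ranges: [-3.01, 3.01], [-1.01, 2.22], [0.06, 2.58], [-1.02, 4.17], [0.09, 2.62], [-3.14, 3.14]. Speed limits (rad/s): [2.57, 2.57, 3.14, 3.14, 3.14, 3.14].

INTERFACE

Orientations are given as a rotation vector (axis times angle).
In Python, from station import monitor, viewer, ticket gives the robot as it stands.
- The arm moves only by the tool servo_tool, never from a script. Its argument "commands" is one flat list of numbers, 7 for each row, row after row: the turn, a rotation vector about the tool's x, y, z in rad, then the shift along the tool's x, y, z in cm, then the opening, from 0 (shut) to 1 (fully open). In form: [rx, ry, rz, dx, dy, dz, claw, rx, ry, rz, dx, dy, dz, claw, ...]. A call has 1 to 20 rows; each row shifts and turns the pose as measured when the row begins, along the tool's axes as they then stand; what a row does not reach is not made up. A row lasts 1/10 s, in which the tool goes at most 50 mm and 8.59 degrees, less where a joint would pass 70% of its speed; a pose out of reach is approached as far as the arm can. A call is refused whole if a number of a shift passes 5 or a number of a turn 0.15, either way. A call with a gripper value outside its range is refused whole. The fingers move at their own pace and stop on an object; "grip_force" is the grip in N (left out, the last holds). Time passes only in rows, so rows that do not move let the fingers close. It gives the time, the measured TCP pose, the force and the opening at its end, in the units of the state.
- monitor.get_obs(): the state, without advancing time (a new reading comes with each control period).
- viewer.get_image(name): name is "scene" or "top" or "wrist"; returns a dict with "frame" (420x560x3 uint8, red, green, blue), "depth" (420x560 float32, m along the optical axis (not along the pixel's ray), 0 where there is no reading), "camera_matrix" (3x3 intrinsics, pixels), "cam_to_world" (4x4, takes a point from camera to world coordinates). Camera axes: x right, y down, z forward; pixel columns grow to the right and rows downward; lengths in m; the calibration is good to about 2 mm. A picture is of the moment at which its call begins.
- ticket.finish_job(): hands the job in, once; it reports no verdict.
The state is a dict: "t": time; "q": joint angles; "dq": joint speeds; "effort": joint torques, N m; "tool_pos": TCP position; "tool_rot": TCP orientation; "contact_force": force on the tool from outside, world axes, zero at the start; "wrist_torque": the same for the moment, N m; "opening": finger opening in m.
Only numpy, scipy, OpenCV 4.12 (cv2) and the standard library are available. Lean on these libraries where they do the work, as an engineer would, in place of code of your own. Each camera call takes 0.05 s, during which the arm holds its last target.

## Working session

There is one attempt and no reset: what is moved stays moved. The work goes in short steps, Python scripts to look and compute and a tool call to move; the robot and the scene stay as the last step left them, time stands still between calls to the robot, and variables do not carry over. Pictures are saved under pics/ and viewed, and the job is handed in when it is done.

Besides the shell and the picture viewer there is one more tool, called after "Request:" as a command line: name --argument value ..., lists and objects as JSON in quotes. servo_tool: Moves the arm, as the interface text tells. Its arguments: {"type":"object","properties":{"commands":{"type":"array","items":{"type":"number"}},"grip_force":{"type":"number"}},"required":["commands"]}

```bash
ls; mkdir -p pics; cat > h.py <<'E'
import numpy as np, cv2
from station import monitor, viewer, ticket
from scipy.spatial.transform import Rotation as R
def grab(n):
    d=viewer.get_image(n); np.savez('/tmp/%s.npz'%n,**d); return d
def load(n): return dict(np.load('/tmp/%s.npz'%n))
def save(d,f,crop=None,s=1):
    im=d['frame'][:,:,::-1]
    if crop: im=im[crop[1]:crop[3],crop[0]:crop[2]]
    if s!=1: im=cv2.resize(im,None,fx=s,fy=s,interpolation=cv2.INTER_CUBIC)
    cv2.imwrite('pics/'+f,im)
def world(d):
    z=d['depth'];K=d['camera_matrix'];h,w=z.shape
    u,v=np.meshgrid(np.arange(w),np.arange(h))
    p=np.stack([(u-K[0,2])/K[0,0]*z,(v-K[1,2])/K[1,1]*z,z,np.ones_like(z)],-1)
    W=(p@d['cam_to_world'].T)[...,:3]; W[z<=0]=np.nan; return W
E
python3 - <<'E'
from h import *
for n in ['scene','top']:
    d=grab(n); save(d,n+'0.png'); print(n,d['cam_to_world'].round(3).tolist(),d['camera_matrix'].round(1).tolist())
o=monitor.get_obs(); print({k:np.round(v,3) for k,v in o.items()})
E
```

```text
pics
scene [[-0.963, 0.247, -0.108, 0.568], [0.269, 0.882, -0.386, 0.417], [0.0, -0.401, -0.916, 1.02], [0.0, 0.0, 0.0, 1.0]] [[417.2, 0.0, 285.6], [0.0, 417.2, 218.6], [0.0, 0.0, 1.0]]
top [[0.006, -0.999, 0.05, 0.371], [-1.0, -0.006, 0.01, 0.02], [-0.009, -0.05, -0.999, 1.555], [0.0, 0.0, 0.0, 1.0]] [[539.6, 0.0, 277.2], [0.0, 539.6, 208.0], [0.0, 0.0, 1.0]]
{'t': np.float64(0.1), 'q': array([-1.264,  0.053,  1.614,  0.   ,  1.476, -0.119]), 'dq': array([-0.   , -0.003, -0.004,  0.001,  0.001,  0.   ]), 'effort': array([ 0.0000e+00, -3.9490e+01, -3.7137e+01, -0.0000e+00,  4.0000e-03,
        0.0000e+00]), 'tool_pos': array([ 0.258, -0.569,  0.23 ]), 'tool_rot': array([-0.429,  1.988, -1.984]), 'contact_force': array([0.542, 0.325, 0.559]), 'wrist_torque': array([ 0.017, -0.011, -0.049]), 'opening': np.float64(0.086)}
```

View pics/scene0.png

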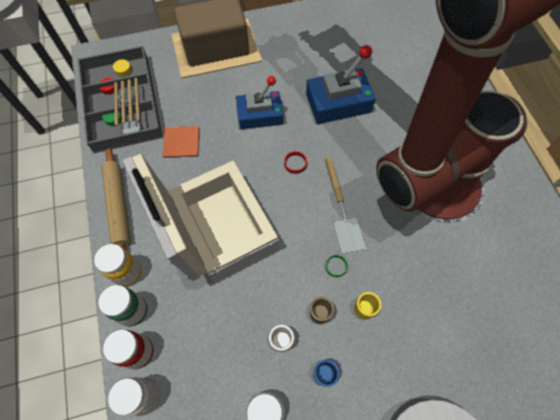

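View pics/top0.png

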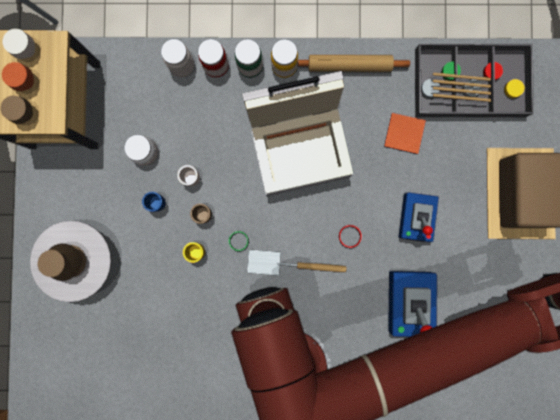

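Top view: the clay cup is at (201,213) with yellow (193,252), white (188,175) and blue (153,202) nearby. The kiln is at (303,150). There are two blue boxes, at (419,217) and (414,303), which I'll measure to tell apart.

```bash
python3 - <<'E'
from h import *
T=load('top');S=load('scene');WT=world(T);WS=world(S)
def hsv(d): return cv2.cvtColor(d['frame'],cv2.COLOR_RGB2HSV)
for n,d,W in(('top',T,WT),('scene',S,WS)):
    H=hsv(d)
    print(n,'table z',np.nanmedian(W[...,2]))
    # cups: above-table blobs z 0.055..0.08
    m=((W[...,2]>0.055)&(W[...,2]<0.08)).astype(np.uint8)
    k,l,st,c=cv2.connectedComponentsWithStats(m)
    for i in range(1,k):
        if 40<st[i,4]<1500:
            P=W[l==i];print(' cupz',c[i].round(),st[i,4],P.min(0).round(3),P.max(0).round(3),((P.min(0)+P.max(0))/2).round(3))
    m=((H[...,0]>100)&(H[...,0]<125)&(H[...,1]>120)).astype(np.uint8)
    k,l,st,c=cv2.connectedComponentsWithStats(m)
    for i in range(1,k):
        if st[i,4]>150:
            P=W[(l==i)];P=P[np.abs(P[:,2]-.05)<.006]if n else P
            if len(P)<30: continue
            r=cv2.minAreaRect(P[:,:2].astype(np.float32)*1000);print(' blue',c[i].round(),len(P),r,np.median(P[:,2]).round(3))
    m=(((H[...,0]<8)|(H[...,0]>172))&(H[...,1]>180)&(W[...,2]>.1)&(W[...,2]<.3)).astype(np.uint8)
    k,l,st,c=cv2.connectedComponentsWithStats(m)
    for i in range(1,k):
        if st[i,4]>15:
            P=W[l==i];print(' red',c[i].round(),st[i,4],np.median(P,0).round(3),P.max(0).round(3),P.min(0).round(3))
# kiln rim
m=(np.abs(WT[...,2]-.1)<.006);m[:100]=0
m2=np.zeros_like(m);m2[110:200,240:360]=m[110:200,240:360]
P=WT[m2];print('rim',len(P),cv2.minAreaRect(P[:,:2].astype(np.float32)*1000))
m2=np.zeros_like(m);m2[110:200,240:360]=1
mm=m2&(np.abs(WT[...,2]-.025)<.006);P=WT[mm];print('floor',len(P),cv2.minAreaRect(P[:,:2].astype(np.float32)*1000))
save(T,'c_box.png',(380,170,460,350),4);save(T,'c_cup.png',(110,130,250,280),4)
E
```

```text
top table z 0.00354133559360692
 cupz [183.  67.] 88 [0.827 0.279 0.055] [0.88  0.344 0.08 ] [0.853 0.312 0.068]
 cupz [217.  67.] 89 [0.826 0.179 0.055] [0.878 0.25  0.08 ] [0.852 0.214 0.068]
 cupz [251.  68.] 78 [0.826 0.08  0.055] [0.871 0.151 0.08 ] [0.849 0.115 0.068]
 cupz [283.  69.] 74 [ 0.826 -0.018  0.055] [0.858 0.055 0.079] [0.842 0.018 0.067]
 cupz [299. 130.] 137 [ 0.641 -0.114  0.055] [0.684 0.073 0.08 ] [ 0.663 -0.021  0.067]
 cupz [336. 149.] 44 [ 0.562 -0.138  0.055] [ 0.663 -0.114  0.079] [ 0.613 -0.126  0.067]
 cupz [146. 153.] 135 [0.57  0.38  0.055] [0.647 0.446 0.08 ] [0.609 0.413 0.067]
 cupz [507. 192.] 260 [ 0.398 -0.608  0.055] [ 0.593 -0.594  0.08 ] [ 0.495 -0.601  0.068]
 cupz [187. 175.] 131 [0.508 0.257 0.055] [0.562 0.311 0.077] [0.535 0.284 0.066]
 cupz [152. 202.] 141 [0.435 0.354 0.055] [0.489 0.41  0.077] [0.462 0.382 0.066]
 cupz [421. 214.] 359 [ 0.388 -0.406  0.055] [ 0.488 -0.333  0.08 ] [ 0.438 -0.369  0.067]
 cupz [200. 213.] 129 [0.403 0.22  0.056] [0.456 0.273 0.077] [0.43  0.247 0.066]
 cupz [192. 252.] 134 [0.296 0.238 0.056] [0.348 0.29
[... 1943 characters left out ...]
9 0.446 0.079] [0.613 0.416 0.067]
 blue [338. 101.] 172 ((218.22410583496094, -294.06536865234375), (87.00447082519531, 197.97296142578125), 57.248321533203125) 0.05
 blue [259. 114.] 587 ((430.4389343261719, -356.2878112792969), (89.33807373046875, 126.61384582519531), 82.71267700195312) 0.05
 red [365.  52.] 103 [ 0.144 -0.329  0.202] [ 0.157 -0.319  0.21 ] [ 0.13  -0.344  0.188]
 red [271.  80.] 42 [ 0.395 -0.347  0.151] [ 0.403 -0.342  0.158] [ 0.385 -0.355  0.143]
rim 2392 ((599.3496704101562, -32.37187194824219), (184.38369750976562, 240.1637420654297), 13.098092079162598)
floor 2585 ((585.26708984375, -30.090652465820312), (158.71566772460938, 229.87937927246094), 12.977561950683594)
```

View pics/c_cup.png

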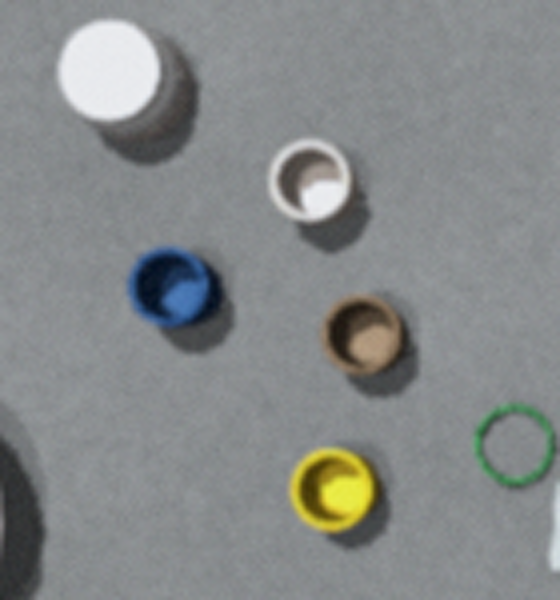

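View pics/c_box.png

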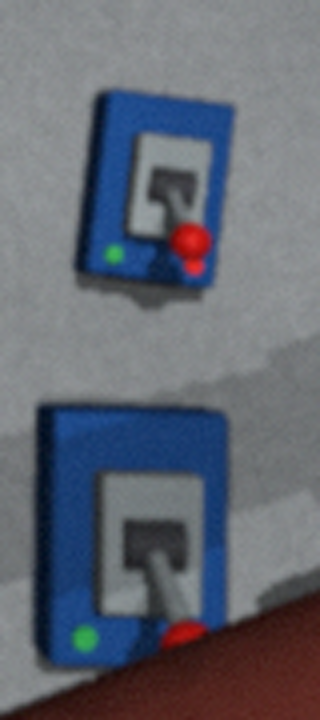

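```bash
cat >> h.py <<'E'
def down(az):  # tool y down, jaw z axis at azimuth az
    z=np.array([np.cos(az),np.sin(az),0]);y=np.array([0,0,-1.]);x=np.cross(y,z);return np.stack([x,y,z],1)
def cur():
    o=monitor.get_obs();return np.array(o['tool_pos']),R.from_rotvec(o['tool_rot']).as_matrix(),o
def to(p,Rt):
    P,M,o=cur()
    rv=R.from_matrix(M.T@Rt).as_rotvec()
    print('cur',P.round(4),'open',round(float(o['opening']),4),'F',np.round(o['contact_force'],1),'t',round(float(o['t']),2))
    print('turn',rv.round(3),'shift cm, cur axes',(M.T@(p-P)*100).round(2),'| target axes',(Rt.T@(p-P)*100).round(2))
E
python3 - <<'E'
from h import *
P,M,o=cur();print(M.round(3))
for s in (0,np.pi):
    to(np.array([.433,.249,.2]),down(np.radians(103)+s))
# lid plane fit
T=load('top');W=world(T)
k=np.radians(13);ex=np.array([np.cos(k),np.sin(k)]);ey=np.array([-ex[1],ex[0]])
for n in('top','scene'):
    W=world(load(n));c=np.array([.6,-.031]) 
    X=(W[...,:2]-c)@ex;Y=(W[...,:2]-c)@ey;Z=W[...,2]
    m=(np.abs(Y)<.1)&(X>.0)&(X<.2)&(Z>.13)&(Z<.4)
    for zz in np.arange(.13,.35,.02):
        q=m&(np.abs(Z-zz)<.01)
        if q.sum()>5: print(n,zz.round(2),q.sum(),np.percentile(X[q],[2,25,50,75,98]).round(3),np.percentile(Y[q],[2,98]).round(3))
E
```

```text
[[-0.911 -0.001  0.413]
 [-0.413  0.002 -0.911]
 [-0.    -1.    -0.002]]
cur [ 0.258  -0.5686  0.2302] open 0.0856 F [0.5 0.3 0.6] t 0.1
turn [-0.    -2.943 -0.003] shift cm, cur axes [-49.71   3.16 -67.23] | target axes [35.45  3.02 75.73]
cur [ 0.258  -0.5686  0.2302] open 0.0856 F [0.5 0.3 0.6] t 0.1
turn [ 0.002  0.199 -0.   ] shift cm, cur axes [-49.71   3.16 -67.23] | target axes [-35.45   3.02 -75.73]
top 0.13 79 [0.089 0.091 0.091 0.092 0.093] [-0.097  0.096]
top 0.15 167 [0.091 0.092 0.092 0.093 0.094] [-0.093  0.095]
top 0.17 165 [0.092 0.093 0.094 0.094 0.095] [-0.096  0.095]
top 0.19 174 [0.093 0.094 0.095 0.095 0.097] [-0.094  0.096]
top 0.21 178 [0.094 0.096 0.096 0.097 0.098] [-0.096  0.095]
top 0.23 191 [0.096 0.097 0.097 0.098 0.099] [-0.097  0.096]
top 0.25 195 [0.097 0.098 0.099 0.099 0.1  ] [-0.094  0.095]
top 0.27 653 [0.099 0.101 0.109 0.119 0.138] [-0.095  0.098]
top 0.29 613 [0.1   0.108 0.116 0.124 0.137] [-0.097  0.096]
top 0.31 36 [0.116 0.117 0.118 0.119 0.125] [-0.058  0.059]
top 0.33 294 [0.116 0.119 0.122 0.125 0.129] [-0.058  0.058]
scene 0.13 28 [0.097 0.098 0.098 0.098 0.099] [-0.091  0.093]
scene 0.15 71 [0.098 0.099 0.099 0.099 0.1  ] [-0.094  0.094]
scene 0.17 69 [0.1   0.1   0.1   0.101 0.101] [-0.094  0.097]
scene 0.19 74 [0.101 0.101 0.101 0.102 0.102] [-0.092  0.094]
scene 0.21 80 [0.102 0.102 0.103 0.103 0.103] [-0.095  0.096]
scene 0.23 85 [0.103 0.103 0.104 0.104 0.104] [-0.093  0.093]
scene 0.25 88 [0.104 0.105 0.105 0.105 0.106] [-0.094  0.095]
scene 0.27 738 [0.106 0.11  0.118 0.126 0.146] [-0.096  0.097]
scene 0.29 744 [0.108 0.115 0.124 0.139 0.146] [-0.096  0.098]
scene 0.31 33 [0.122 0.123 0.126 0.129 0.136] [-0.051  0.063]
scene 0.33 419 [0.122 0.125 0.129 0.132 0.136] [-0.054  0.061]
```

The brown cup (crop 362,335; top 201,213) is the clay one. The other box, at (414,303), has its ball about 0.20 m up, so it is the oversized one. The box at (419,217) measures 130 x 89 mm with its ball at about 142 mm, so that is the one meant. Now I'll move to the cup.

Request:
servo_tool --commands '[0,0.1,0,0,0,0,1,0,0.1,0,0,0,0,1,0,0,0,-3.1,0,-3.6,1,0,0,0,-3.1,0,-3.6,1,0,0,0,-3.1,0,-3.6,1,0,0,0,-3.1,0,-3.6,1,0,0,0,-3.1,0,-3.6,1,0,0,0,-3.1,0,-3.6,1,0,0,0,-3.1,0,-3.6,1,0,0,0,-3.1,0,-3.6,1,0,0,0,-3.1,0,-3.6,1,0,0,0,-3.1,0,-3.6,1,0,0,0,-0.5,0,-4.4,1,0,0,0,-0.5,0,-4.4,1,0,0,0,-0.5,0,-4.4,1,0,0,0,-0.5,0,-4.4,1,0,0,0,-0.5,0,-4.4,1,0,0,0,-0.5,0,-4.4,1,0,0,0,-0.5,0,-4.4,1,0,0,0,0,0,0,1]' --grip_force 30

```text
t: 2.1
tool_pos: [0.4541, 0.1883, 0.2247]
tool_rot: [-0.233, 2.126, -2.099]
contact_force: [-0.1, -1.0, -0.6]
opening: 0.0855
```

```bash
python3 - <<'E'
from h import *
to(np.array([.433,.249,.2]),down(np.radians(283)))
d=grab('wrist');save(d,'w1.png');W=world(d)
print(d['cam_to_world'].round(3))
m=((W[...,2]>0.055)&(W[...,2]<0.08)).astype(np.uint8)
k,l,st,c=cv2.connectedComponentsWithStats(m)
for i in range(1,k):
    if st[i,4]>200:
        P=W[l==i];print(c[i].round(),st[i,4],((P.min(0)+P.max(0))/2).round(4),(P.max(0)-P.min(0)).round(3))
E
```

```text
cur [0.4541 0.1883 0.2247] open 0.0855 F [-0.1 -1.  -0.6] t 2.1
turn [ 0.014 -0.015  0.006] shift cm, cur axes [ 0.77  2.56 -6.34] | target axes [ 0.69  2.47 -6.39]
[[ 0.21  -0.929 -0.305  0.532]
 [-0.978 -0.204 -0.052  0.203]
 [-0.014  0.309 -0.951  0.368]
 [ 0.     0.     0.     1.   ]]
[435.  87.] 2293 [0.5531 0.0838 0.0675] [0.133 0.032 0.025]
[174.  51.] 2006 [0.54   0.2869 0.0629] [0.055 0.055 0.016]
[ 48. 121.] 2317 [0.4661 0.3841 0.0629] [0.055 0.056 0.016]
[522. 146.] 366 [ 5.301e-01 -4.000e-04  6.760e-02] [0.017 0.074 0.025]
[203. 193.] 1530 [0.4338 0.25   0.0629] [0.055 0.055 0.016]
[181. 287.] 858 [0.3277 0.2657 0.0628] [0.054 0.049 0.016]
```

View pics/w1.png

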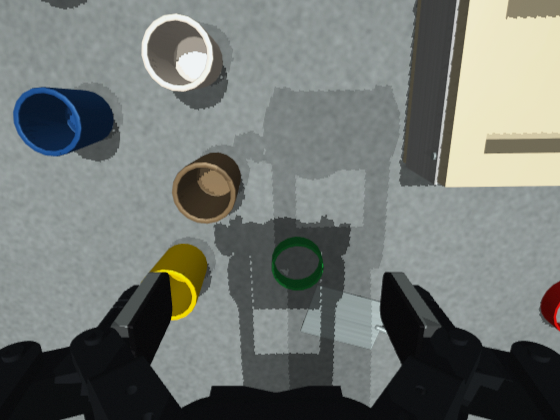

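The brown cup shows at wrist pixel (203,193), giving (0.434, 0.250), which agrees with the other cameras. Aligning above it.

Request:
servo_tool --commands '[0.014,-0.015,0.006,0.4,0,-3.2,1,0,0,0,0.3,0,-3.2,1,0,0,0,0,5,0,1,0,0,0,0,3,0,1,0,0,0,0,0,0,1]'

```text
t: 2.65
tool_pos: [0.4355, 0.2448, 0.1437]
tool_rot: [-0.229, 2.099, -2.108]
contact_force: [-0.6, -1.0, -0.2]
opening: 0.0857
```

```bash
python3 - <<'E'
from h import *
to(np.array([.4338,.250,.03]),down(np.radians(283)))
E
```

```text
cur [0.4355 0.2448 0.1437] open 0.0857 F [-0.6 -1.  -0.2] t 2.65
turn [-0.005 -0.007 -0.003] shift cm, cur axes [ 0.09 11.36 -0.6 ] | target axes [ 0.05 11.37 -0.54]
```

Request:
servo_tool --commands '[0,-0.007,0,0.1,2.5,-0.6,1,0,0,0,0,4,0,1,0,0,0,0,4,0,1,0,0,0,0,1,0,1,0,0,0,0,0,0,1]'

```text
t: 3.15
tool_pos: [0.4406, 0.2469, 0.033]
tool_rot: [-0.219, 2.095, -2.104]
contact_force: [0.4, 0.6, 0.5]
opening: 0.0854
```

```bash
python3 - <<'E'
from h import *
to(np.array([.4338,.250,.03]),down(np.radians(283)))
E
```

```text
cur [0.4406 0.2469 0.033 ] open 0.0854 F [0.4 0.6 0.5] t 3.15
turn [-0.005 -0.007 -0.012] shift cm, cur axes [ 0.6   0.29 -0.45] | target axes [ 0.6   0.3  -0.46]
```

Request:
servo_tool --commands '[-0.005,-0.007,-0.012,0.6,0.3,-0.45,1,0,0,0,0,0,0,1,0,0,0,0,0,0,0,0,0,0,0,0,0,0,0,0,0,0,0,0,0,0,0,0,0,0,0,0,0,0,0,0,0,0,0,0,0,0,0,0,0,0]'

```text
t: 3.95
tool_pos: [0.4387, 0.2516, 0.038]
tool_rot: [-0.227, 2.1, -2.094]
contact_force: [0.1, -0.2, -2.5]
opening: 0.0554
```

```bash
python3 - <<'E'
from h import *
to(np.array([.4338,.250,.03]),down(np.radians(283)))
E
```

```text
cur [0.4387 0.2516 0.038 ] open 0.0554 F [ 0.1 -0.2 -2.5] t 3.95
turn [ 0.002 -0.    -0.011] shift cm, cur axes [0.52 0.79 0.05] | target axes [0.51 0.8  0.05]
```

Request:
servo_tool --commands '[0,0,0,0,-2,0,0,0,0,0,0,-4,0,0,0,0,0,0,-4,0,0,0,0,0,0,-4,0,0,0,0,0,0,-3,0,0,0,0,0,0,0,0,0]' --grip_force 40

```text
t: 4.55
tool_pos: [0.4336, 0.2498, 0.2089]
tool_rot: [-0.239, 2.102, -2.101]
contact_force: [0.1, -0.6, -1.9]
opening: 0.0547
```

```bash
python3 - <<'E'
from h import *
c=np.array([.603,-.030]);k=np.radians(13)
p=np.array([*(c-.015*np.array([np.cos(k),np.sin(k)])),.21]);print(p)
to(p,down(np.radians(283)))
d=grab('wrist');save(d,'w2.png');W=world(d)
# rim points
m=(np.abs(W[...,2]-.1)<.006);P=W[m];print(len(P));P=P[P[:,0]>.45];r=cv2.minAreaRect(P[:,:2].astype(np.float32)*1000);print(r)
E
```

```text
[ 0.58838445 -0.03337427  0.21      ]
cur [0.4336 0.2498 0.2089] open 0.0547 F [ 0.1 -0.6 -1.9] t 4.55
turn [ 0. -0. -0.] shift cm, cur axes [-8.72 -0.12 31.07] | target axes [-8.71 -0.11 31.07]
1369
((524.9007568359375, 75.63880920410156), (77.85440826416016, 13.286426544189453), 23.1181640625)
```

View pics/w2.png

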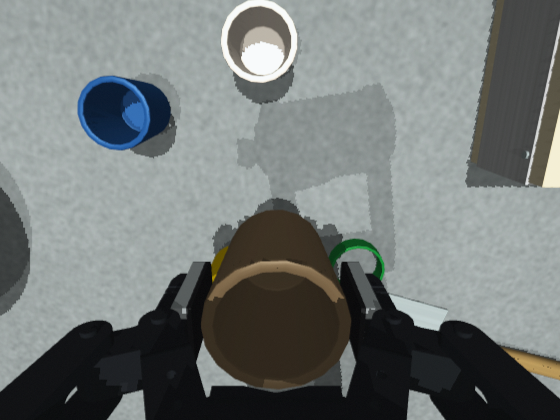

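The cup is held upright (wrist pixel 280,320). Carrying it over the kiln.

Request:
servo_tool --commands '[0,0,0,-0.5,-0.1,2,0,0,0,0,-0.9,0,3.2,0,0,0,0,-0.9,0,3.2,0,0,0,0,-0.9,0,3.2,0,0,0,0,-0.9,0,3.2,0,0,0,0,-0.9,0,3.2,0,0,0,0,-0.9,0,3.2,0,0,0,0,-0.9,0,3.2,0,0,0,0,-0.9,0,3.2,0,0,0,0,-0.5,0,2,0,0,0,0,0,0,0,0]'

```text
t: 5.7
tool_pos: [0.5687, -0.0305, 0.1694]
tool_rot: [-0.301, 2.128, -2.116]
contact_force: [-1.0, 0.7, -2.4]
opening: 0.0553
```

```bash
python3 - <<'E'
from h import *
p=np.array([0.588,-.0335,.06])
to(p,down(np.radians(283)))
d=grab('wrist');save(d,'w3.png');W=world(d)
k=np.radians(13);ex=np.array([np.cos(k),np.sin(k)]);ey=np.array([-ex[1],ex[0]]);c=np.array([.603,-.03])
X=(W[...,:2]-c)@ex;Y=(W[...,:2]-c)@ey;Z=W[...,2]
rim=np.abs(Z-.1)<.004
print('front rim X',np.percentile(X[rim&(np.abs(Y)<.05)&(X<0)],[1,50,99]),'sides Y+',np.percentile(Y[rim&(np.abs(X)<.04)&(Y>0)],[1,99]) ,'n',(rim&(np.abs(X)<.04)&(Y<0)).sum())
q=rim&(np.abs(X)<.04)&(Y<0)
if q.sum(): print(np.percentile(Y[q],[1,99]))
q=rim&(X<-.03);
P=W[q];
# front outer edge slope
for yy in(-.08,-.04,0,.04,.08):
    s=rim&(np.abs(Y-yy)<.01)&(X<0)
    if s.any(): print(yy,np.percentile(X[s],[1,99]).round(4))
E
```

```text
cur [ 0.5687 -0.0305  0.1694] open 0.0553 F [-1.   0.7 -2.4] t 5.7
turn [0.012 0.003 0.051] shift cm, cur axes [-2.37 10.83  0.86] | target axes [-1.81 10.94  0.72]
front rim X [-0.07862718 -0.06554222 -0.06338318] sides Y+ [0.09486456 0.12004415] n 6281
[-0.11963038 -0.09443665]
-0.08 [-0.0888 -0.0636]
-0.04 [-0.0787 -0.0634]
0.04 [-0.0778 -0.0636]
0.08 [-0.0888 -0.0638]
```

View pics/w3.png

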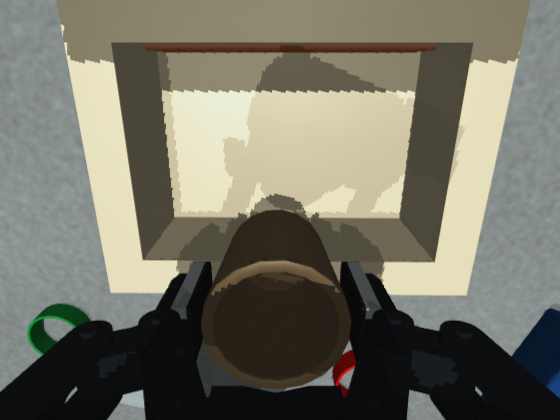

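Request:
servo_tool --commands '[0.012,0.003,0.051,-1.2,-0.8,0.8,0,0,0,0,-1.0,0,0,0,0,0,0,0,0,0,0]'

```text
t: 6.05
tool_pos: [0.5883, -0.0293, 0.17]
tool_rot: [-0.253, 2.11, -2.099]
contact_force: [-0.7, 0.4, -3.1]
opening: 0.0547
```

```bash
python3 - <<'E'
from h import *
to(np.array([0.588,-.0335,.065]),down(np.radians(283)))
E
```

```text
cur [ 0.5883 -0.0293  0.17  ] open 0.0547 F [-0.7  0.4 -3.1] t 6.05
turn [0.007 0.002 0.01 ] shift cm, cur axes [ 0.02 10.5   0.47] | target axes [ 0.12 10.5   0.4 ]
```

Request:
servo_tool --commands '[0.007,0,0.01,0.1,2,0.4,0,0,0,0,0,3,0,0,0,0,0,0,2.5,0,0,0,0,0,0,1,0,0,0,0,0,0,0.5,0,0,0,0,0,0,0,0,0]'

```text
t: 6.65
tool_pos: [0.5859, -0.0277, 0.0755]
tool_rot: [-0.255, 2.101, -2.097]
contact_force: [-1.0, -0.2, -1.9]
opening: 0.0552
```

```bash
python3 - <<'E'
from h import *
to(np.array([0.588,-.0335,.063]),down(np.radians(283)))
E
```

```text
cur [ 0.5859 -0.0277  0.0755] open 0.0552 F [-1.  -0.2 -1.9] t 6.65
turn [0.003 0.009 0.005] shift cm, cur axes [-0.08  1.25  0.61] | target axes [-0.08  1.25  0.61]
```

Request:
servo_tool --commands '[0.003,0.009,0.005,0,0.4,0.3,0,0,0,0,0,0.4,0,0,0,0,0,0,0.3,0,0,0,0,0,0,0.2,0,0]'

```text
t: 7.05
tool_pos: [0.5894, -0.0311, 0.0659]
tool_rot: [-0.232, 2.096, -2.101]
contact_force: [0.4, 0.5, -3.0]
opening: 0.055
```

```bash
python3 - <<'E'
from h import *
to(np.array([0.588,-.0335,.063]),down(np.radians(283)))
E
```

```text
cur [ 0.5894 -0.0311  0.0659] open 0.055 F [ 0.4  0.5 -3. ] t 7.05
turn [-0.003 -0.    -0.006] shift cm, cur axes [0.2  0.29 0.2 ] | target axes [0.19 0.29 0.2 ]
```

Request:
servo_tool --commands '[0,0,0,0,0.2,0,0,0,0,0,0,0.2,0,0,0,0,0,0,0.1,0,0]'

```text
t: 7.35
tool_pos: [0.5905, -0.0313, 0.0631]
tool_rot: [-0.23, 2.095, -2.101]
contact_force: [-3.2, 1.4, 5.0]
opening: 0.055
```

Contact with the floor (+5 N up). Opening partway first to release.

Request:
servo_tool --commands '[0,0,0,0,0,0,0.75,0,0,0,0,0,0,0.85,0,0,0,0,0,0,1,0,0,0,0,0,0,1,0,0,0,0,0,0,1]'

```text
t: 7.85
tool_pos: [0.5919, -0.0317, 0.0641]
tool_rot: [-0.226, 2.092, -2.101]
contact_force: [0.2, -0.7, 0.2]
opening: 0.0855
```

```bash
python3 - <<'E'
from h import *
to(np.array([0.588,-.0335,.063]),down(np.radians(283)))
d=grab('wrist');save(d,'w4.png')
E
```

```text
cur [ 0.5919 -0.0317  0.0641] open 0.0855 F [ 0.2 -0.7  0.2] t 7.85
turn [-0.005 -0.001 -0.011] shift cm, cur axes [0.42 0.11 0.09] | target axes [0.42 0.11 0.09]
```

View pics/w4.png

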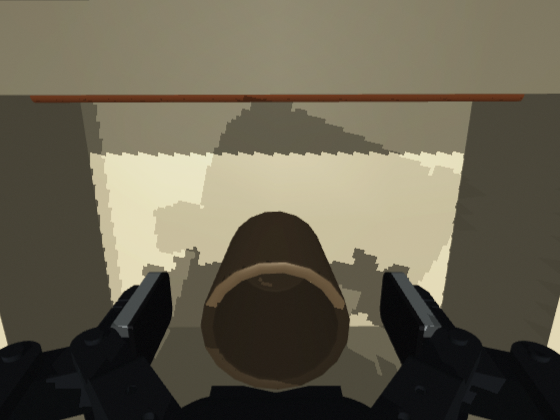

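The cup (280,325) stands free between the fingers. Lifting straight up.

Request:
servo_tool --commands '[0,0,0,0,-2,0,1,0,0,0,0,-4,0,1,0,0,0,0,-5,0,1,0,0,0,0.5,-5,0,1,0,0,0,2,-3,0,1,0,0,0,4,-2,0,1,0,0,0,4,-1,0,1,0,0,0,4,0,0,1,0,0,0,0,0,0,1]'

```text
t: 8.8
tool_pos: [0.4427, -0.0644, 0.2913]
tool_rot: [-0.23, 2.091, -2.103]
contact_force: [0.3, 0.4, 0.2]
opening: 0.0855
```

```bash
python3 - <<'E'
from h import *
k=np.radians(13);ex=np.array([np.cos(k),np.sin(k)]);ey=np.array([-ex[1],ex[0]]);c=np.array([.603,-.03])
for n in('wrist','scene','top'):
    d=grab(n);save(d,n+'5.png');W=world(d)
    X=(W[...,:2]-c)@ex;Y=(W[...,:2]-c)@ey;Z=W[...,2]
    m=(np.abs(X)<.06)&(np.abs(Y)<.085)&(Z>.08)&(Z<.11)
    if m.sum()>20: print(n,m.sum(),[ (v[m].min().round(3),v[m].max().round(3)) for v in (X,Y,Z)])
    m=(np.abs(Y)<.06)&(X>.05)&(X<.2)&(Z>.305)&(Z<.35)
    if m.sum()>20: print(n,'bar',m.sum(),[ np.percentile(v[m],[2,50,98]).round(3) for v in (X,Y,Z)])
to(np.array([0.588,-.0335,.063]),down(np.radians(283)))
print(cur()[2]['q'].round(3))
E
```

```text
wrist 810 [(np.float64(-0.045), np.float64(-0.008)), (np.float64(-0.026), np.float64(0.029)), (np.float64(0.08), np.float64(0.096))]
scene 204 [(np.float64(-0.042), np.float64(0.012)), (np.float64(-0.025), np.float64(0.03)), (np.float64(0.08), np.float64(0.097))]
scene bar 421 [array([0.119, 0.125, 0.133]), array([-0.054,  0.005,  0.059]), array([0.319, 0.325, 0.328])]
top 157 [(np.float64(-0.05), np.float64(0.06)), (np.float64(-0.081), np.float64(0.083)), (np.float64(0.08), np.float64(0.106))]
top bar 324 [array([0.113, 0.118, 0.126]), array([-0.058, -0.   ,  0.057]), array([0.316, 0.325, 0.33 ])]
cur [ 0.4457 -0.064   0.291 ] open 0.0853 F [-0.1 -0.9 -0.6] t 8.95
turn [-0.005  0.002 -0.008] shift cm, cur axes [-14.37  22.92   0.14] | target axes [-14.56  22.8    0.23]
[-3.080e-01 -4.190e-01  1.926e+00 -1.000e-03  1.624e+00  1.034e+00]
```

View pics/wrist5.png

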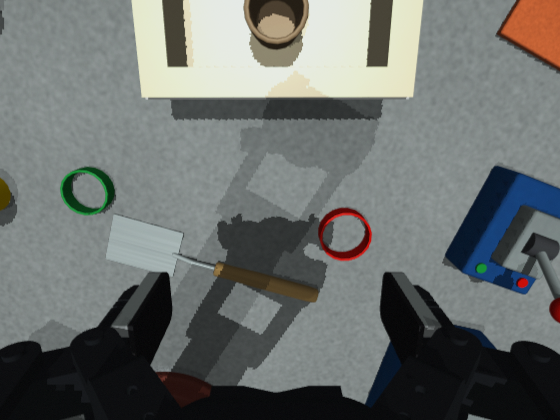

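View pics/scene5.png

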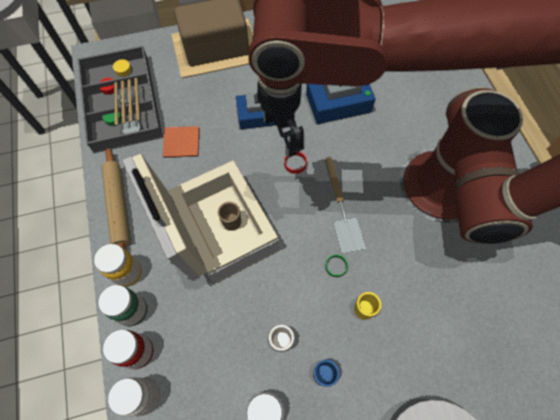

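The cup stands in the chamber at kiln x ≈ -0.016, y ≈ 0.002, with its rim at about 0.095. Now I'll turn the tool so the jaws straddle the handle bar, pitched about 45° forward.

Request:
servo_tool --commands '[0,-0.15,0,0,0,0,0.42,0,-0.15,0,0,0,0,0.42,0,-0.15,0,0,0,0,0.42,0,-0.15,0,0,0,0,0.42,0,-0.15,0,0,0,0,0.42,0,-0.15,0,0,0,0,0.42,0,-0.15,0,0,0,0,0.42,0,-0.15,0,0,0,0,0.42,0,-0.15,0,0,0,0,0.42,0,-0.15,0,0,0,0,0.42,0,-0.07,0,0,0,0,0.42,0.15,0,0,0,0,0,0.42,0.15,0,0,0,0,0,0.42,0.15,0,0,0,0,0,0.42,0.15,0,0,0,0,0,0.42,0.15,0,0,0,0,0,0.42,0,0,0,0,0,0,0.42]'

```text
t: 10.65
tool_pos: [0.4616, -0.0593, 0.2776]
tool_rot: [-0.691, 0.554, -1.236]
contact_force: [-0.6, -0.4, -1.2]
opening: 0.0357
```

```bash
cat >> h.py <<'E'
k=np.radians(13);KX=np.array([np.cos(k),np.sin(k),0]);KY=np.array([-np.sin(k),np.cos(k),0]);UP=np.array([0,0,1.]);KC=np.array([.604,-.03,0])
def pitch(phi): # phi below horizontal
    y=np.cos(phi)*KX-np.sin(phi)*UP; x=-KY; z=np.cross(x,y); return np.stack([x,y,z],1)
def bar(a,HX=.09): return KC+KX*(HX-.22*np.cos(a)+.02*np.sin(a))+UP*(.1+.22*np.sin(a)+.02*np.cos(a))
E
python3 - <<'E'
from h import *
Rt=pitch(np.radians(45));b=KC+KX*.121+UP*.318;print(b,bar(1.63))
to(b-.10*Rt[:,1],Rt)
print(cur()[2]['q'].round(3))
E
```

```text
[ 0.72189878 -0.00278092  0.318     ] [ 0.72383014 -0.00233503  0.31843117]
cur [ 0.4616 -0.0593  0.2776] open 0.0357 F [-0.6 -0.4 -1.2] t 10.65
turn [ 0.041  0.006 -0.025] shift cm, cur axes [ 0.62  5.08 21.91] | target axes [ 0.35  5.98 21.68]
[-0.622 -0.874  2.335  0.594  1.217 -0.942]
```

Request:
servo_tool --commands '[0.041,0.006,-0.025,0.3,0,3,0.42,0,0,0,0,1,4,0.42,0,0,0,0,1,4,0.42,0,0,0,0,1,4,0.42,0,0,0,0,1,4,0.42,0,0,0,0,1,2,0.42,0,0,0,0,0,0,0.42]'

```text
t: 11.35
tool_pos: [0.6598, -0.0167, 0.3941]
tool_rot: [-0.672, 0.532, -1.267]
contact_force: [-0.4, 0.3, -0.5]
opening: 0.0358
```

```bash
python3 - <<'E'
from h import *
Rt=pitch(np.radians(45));b=KC+KX*.121+UP*.318
to(b-.10*Rt[:,1],Rt)
print(cur()[2]['q'].round(3))
d=grab('wrist');save(d,'w6.png');W=world(d)-KC
X=W@KX;Y=W@KY;Z=W[...,2]
m=(np.abs(Y)<.045)&(X>.08)&(X<.2)&(Z>.30)&(Z<.36)
if m.sum()>20: print('bar',m.sum(),[ np.percentile(v[m],[2,50,98]).round(4) for v in (X,Y,Z)])
E
```

```text
cur [ 0.6598 -0.0167  0.3941] open 0.0358 F [-0.4  0.3 -0.5] t 11.35
turn [0.012 0.002 0.   ] shift cm, cur axes [ 0.04 -0.11 -0.88] | target axes [ 0.04 -0.12 -0.88]
[-0.286 -0.355  1.841  0.421  0.993 -0.625]
bar 2442 [array([0.116 , 0.1186, 0.1266]), array([-0.0429,  0.0035,  0.0433]), array([0.3158, 0.3241, 0.3265])]
```

View pics/w6.png

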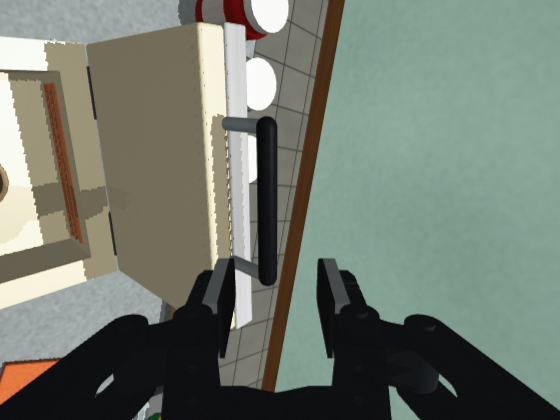

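The bar (column 267, rows 120–285) lies between the fingers, whose tips show at columns 228 and 322.

Request:
servo_tool --commands '[0.012,0,0,0,0,-0.6,0.42,0,0,0,0,3,0,0.42,0,0,0,0,2.5,0,0.42,0,0,0,0,0,0,0.42]'

```text
t: 11.8
tool_pos: [0.6917, -0.0092, 0.347]
tool_rot: [-0.666, 0.526, -1.269]
contact_force: [-1.1, -0.5, -0.1]
opening: 0.0358
```

```bash
python3 - <<'E'
from h import *
Rt=pitch(np.radians(45));b=KC+KX*.1225+UP*.3195
to(b+.014*Rt[:,1],Rt)
d=grab('wrist');save(d,'w7.png');W=world(d)-KC
X=W@KX;Y=W@KY;Z=W[...,2]
m=(np.abs(Y)<.045)&(X>.08)&(X<.2)&(Z>.30)&(Z<.36)
if m.sum()>20: print('bar',m.sum(),[ np.percentile(v[m],[2,50,98]).round(4) for v in (X,Y,Z)])
E
```

```text
cur [ 0.6917 -0.0092  0.347 ] open 0.0358 F [-1.1 -0.5 -0.1] t 11.8
turn [0.003 0.002 0.001] shift cm, cur axes [0.05 5.63 0.36] | target axes [0.05 5.63 0.34]
bar 3888 [array([0.116 , 0.1185, 0.1266]), array([-0.0429,  0.0052,  0.0435]), array([0.3157, 0.3239, 0.3264])]
```

View pics/w7.png

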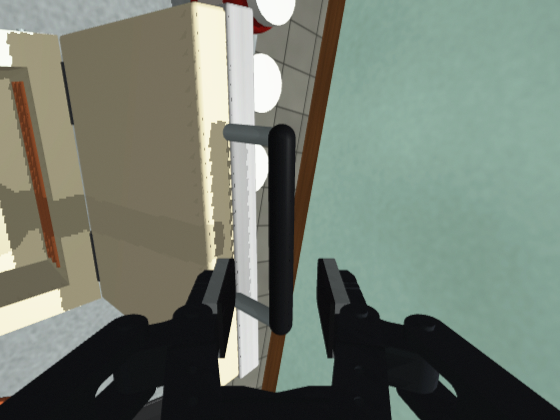

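Request:
servo_tool --commands '[0,0,0,0,2,0.3,0.42,0,0,0,0,2,0,0.42,0,0,0,0,1.3,0,0.42,0,0,0,0,0,0,0.42]'

```text
t: 12.25
tool_pos: [0.7287, -0.0026, 0.3169]
tool_rot: [-0.662, 0.52, -1.274]
contact_force: [-0.3, -1.2, -0.7]
opening: 0.0358
```

```bash
python3 - <<'E'
from h import *
Rt=pitch(np.radians(45));b=KC+KX*.1225+UP*.3195
to(b+.014*Rt[:,1],Rt)
d=grab('wrist');save(d,'w8.png')
E
```

```text
cur [ 0.7287 -0.0026  0.3169] open 0.0358 F [-0.3 -1.2 -0.7] t 12.25
turn [-0.003  0.003  0.005] shift cm, cur axes [-0.14  0.85 -0.18] | target axes [-0.14  0.85 -0.18]
```

View pics/w8.png

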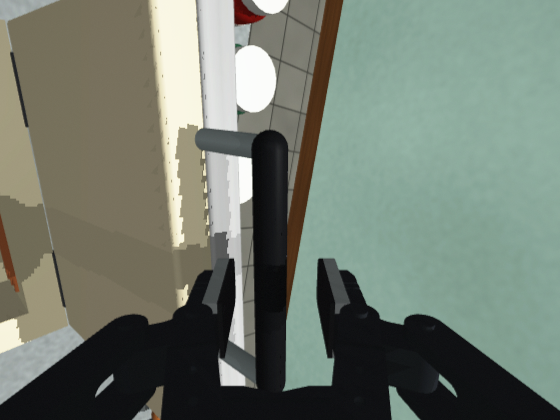

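The bar is between the fingers (column 270). Advancing the last 8 mm, then gripping.

Request:
servo_tool --commands '[0,0,0,0,1.0,-0.2,0.42,0,0,0,0,0.2,-0.1,0.3,0,0,0,0,0,0,0.1,0,0,0,0,0,0,0,0,0,0,0,0,0,0,0,0,0,0,0,0,0]' --grip_force 30

```text
t: 12.9
tool_pos: [0.7345, -0.0021, 0.3086]
tool_rot: [-0.661, 0.517, -1.277]
contact_force: [1.6, -0.0, -1.6]
opening: 0.0128
```

```bash
python3 - <<'E'
from h import *
Rt=pitch(np.radians(45));b=KC+KX*.1225+UP*.3195
to(b+.014*Rt[:,1],Rt)
d=grab('wrist');save(d,'w9.png')
P,M,o=cur()
for back in(.01,.014,.019,.022):
    p=P-back*M[:,1]-KC;print(back,p@KX,p[2])
E
```

```text
cur [ 0.7345 -0.0021  0.3086] open 0.0128 F [ 1.6 -0.  -1.6] t 12.9
turn [-0.006  0.004  0.008] shift cm, cur axes [-0.22 -0.14 -0.  ] | target axes [-0.22 -0.14 -0.01]
0.01 0.12635194008437414 0.3156937627459631
0.014 0.12350661971073505 0.3185050335961863
0.019 0.1199499692436862 0.3220191221589652
0.022 0.11781597896345687 0.3241275752966326
```

View pics/w9.png

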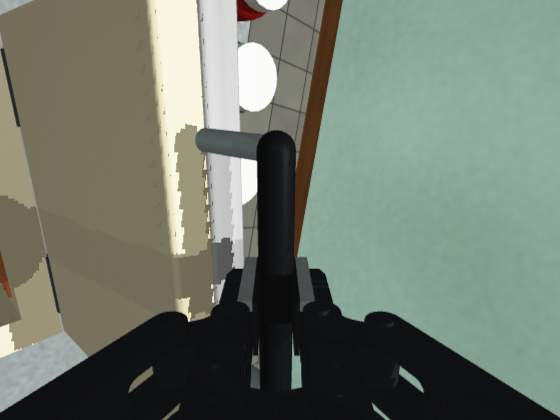

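Gripped (opening 12.8 mm on the 14 mm bar). I'll lower along the arc in segments.

```bash
cat >> h.py <<'E'
OFF=.0155
def lidest():
    P,M,o=cur(); b=P-OFF*M[:,1]-KC; X=b@KX-.09;Z=b[2]-.1
    a=np.arctan2(.02*1,.22); ang=np.arctan2(Z,-X)-a; return ang,np.hypot(X,Z)
def plan(n,da,a0=None):
    P,M,o=cur(); a,r=lidest()
    print('lid est',round(a,3),'r(0.2209)',round(r,4),'F',np.round(o['contact_force'],1),'tq',np.round(o['wrist_torque'],2),'open',round(float(o['opening']),4),'t',o['t'],'q',o['q'].round(2))
    Rt=pitch(np.radians(45)); to(bar(a)+OFF*Rt[:,1],Rt)
    pts=[P]+[bar(a-da*(i+1))+OFF*Rt[:,1] for i in range(n)]
    for i in range(n):
        print((a-da*(i+1)).round(3),(Rt.T@(pts[i+1]-pts[i])*100).round(2))
E
python3 - <<'E'
from h import *
plan(8,.06)
E
```

```text
lid est 1.627 r(0.2209) 0.2219 F [ 2.2  0.8 -1.7] tq [-0.1   0.23  0.  ] open 0.0125 t 12.95 q [-0.22 -0.14  1.81  0.44  0.78 -0.65]
cur [ 0.7345 -0.0021  0.3087] open 0.0125 F [ 2.2  0.8 -1.7] t 12.95
turn [-0.006  0.004  0.008] shift cm, cur axes [-0.22  0.06 -0.09] | target axes [-0.22  0.06 -0.09]
1.567 [-0.22 -0.98 -0.91]
1.507 [-0.   -0.99 -0.88]
1.447 [ 0.   -0.93 -0.94]
1.387 [ 0.   -0.88 -0.99]
1.327 [-0.   -0.81 -1.05]
1.267 [ 0.   -0.75 -1.09]
1.207 [-0.   -0.68 -1.14]
1.147 [ 0.   -0.61 -1.17]
```

Request:
servo_tool --commands '[0,0,0,0,-0.5,-0.5,0,0,0,0,0,-0.6,-0.6,0,0,0,0,0,-0.65,-0.6,0,0,0,0,0,-0.6,-0.6,0,0,0,0,0,-0.6,-0.65,0,0,0,0,0,-0.6,-0.65,0]'

```text
t: 13.55
tool_pos: [0.6833, -0.014, 0.3117]
tool_rot: [-0.655, 0.511, -1.28]
contact_force: [3.3, -0.3, 0.2]
opening: 0.0127
```

```bash
python3 - <<'E'
from h import *
plan(8,.05)
E
```

```text
lid est 1.389 r(0.2209) 0.2235 F [ 3.3 -0.3  0.2] tq [ 0.07 -0.29 -0.03] open 0.0127 t 13.55 q [-0.27 -0.27  1.92  0.47  0.81 -0.7 ]
cur [ 0.6833 -0.014   0.3117] open 0.0127 F [ 3.3 -0.3  0.2] t 13.55
turn [-0.014  0.004  0.009] shift cm, cur axes [-0.23  0.19 -0.19] | target axes [-0.23  0.2  -0.18]
1.339 [-0.23 -0.49 -1.05]
1.289 [-0.   -0.64 -0.9 ]
1.239 [ 0.   -0.6  -0.93]
1.189 [-0.   -0.55 -0.96]
1.139 [ 0.   -0.5  -0.98]
1.089 [ 0.   -0.45 -1.01]
1.039 [-0.   -0.4  -1.03]
0.989 [-0.   -0.35 -1.05]
```

Request:
servo_tool --commands '[0,0,0,0,-0.5,-0.8,0,0,0,0,0,-0.5,-0.75,0,0,0,0,0,-0.5,-0.75,0,0,0,0,0,-0.45,-0.75,0,0,0,0,0,-0.4,-0.8,0,0,0,0,0,-0.4,-0.8,0,0,0,0,0,-0.35,-0.8,0]'

```text
t: 14.25
tool_pos: [0.6208, -0.0287, 0.2987]
tool_rot: [-0.649, 0.503, -1.283]
contact_force: [1.2, 0.9, 2.6]
opening: 0.0129
```

```bash
python3 - <<'E'
from h import *
plan(8,.04)
E
```

```text
lid est 1.096 r(0.2209) 0.2258 F [1.2 0.9 2.6] tq [ 0.22 -0.57  0.09] open 0.0129 t 14.25 q [-0.34 -0.44  2.07  0.53  0.85 -0.78]
cur [ 0.6208 -0.0287  0.2987] open 0.0129 F [1.2 0.9 2.6] t 14.25
turn [-0.023  0.005  0.012] shift cm, cur axes [-0.25  0.44 -0.24] | target axes [-0.25  0.45 -0.23]
1.056 [-0.25  0.12 -1.05]
1.016 [-0.   -0.3  -0.83]
0.976 [ 0.   -0.26 -0.84]
0.936 [-0.   -0.23 -0.85]
0.896 [-0.   -0.19 -0.86]
0.856 [ 0.   -0.16 -0.87]
0.816 [-0.   -0.12 -0.87]
0.776 [-0.   -0.09 -0.88]
```

```bash
python3 - <<'E'
from h import *
d=grab('wrist');save(d,'w10.png')
W=world(d)-KC
X=W@KX;Y=W@KY;Z=W[...,2]
m=(np.abs(Y)<.1)&(X>-.06)&(X<.1)&(Z>.16)
# lid underside plane
import sys
d=grab('scene');save(d,'scene10.png')
W=world(d)-KC;X=W@KX;Y=W@KY;Z=W[...,2]
hs=cv2.cvtColor(d['frame'],cv2.COLOR_RGB2HSV)
m=(np.abs(Y)<.1)&(X>.0)&(X<.1)&(Z>.14)&(Z<.28)&(Z>.1+.2*(.1-X))
for zz in np.arange(.13,.3,.02):
    q=(np.abs(Y)<.11)&(np.abs(Z-zz)<.01)&(X>-.05)&(X<.13)
    if q.sum()>20: print(zz.round(2),q.sum(),np.percentile(X[q],[2,10,50,90]).round(3))
E
```

```text
0.13 255 [0.119 0.12  0.123 0.126]
0.15 442 [0.107 0.108 0.113 0.118]
0.17 362 [0.096 0.098 0.102 0.106]
0.19 376 [0.087 0.088 0.092 0.096]
0.21 454 [0.076 0.078 0.082 0.086]
0.23 441 [0.067 0.067 0.071 0.076]
0.25 382 [0.058 0.059 0.062 0.066]
0.27 1807 [0.014 0.019 0.037 0.055]
0.29 228 [0.015 0.02  0.042 0.046]
```

View pics/w10.png

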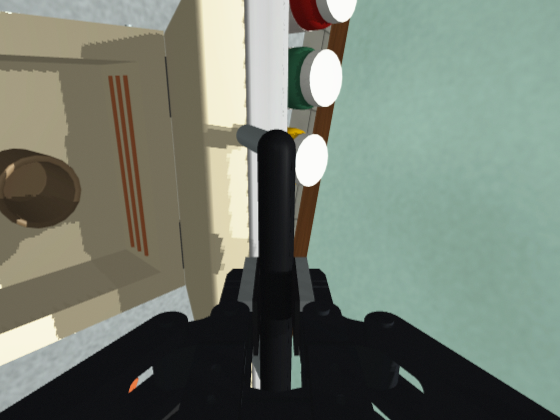

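View pics/scene10.png

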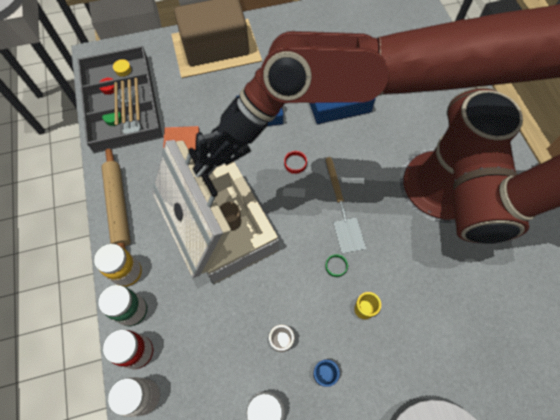

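Request:
servo_tool --commands '[0,0,0,0,-0.1,-0.85,0,0,0,0,0,-0.1,-0.8,0,0,0,0,0,-0.1,-0.8,0,0,0,0,0,-0.1,-0.8,0,0,0,0,0,-0.1,-0.8,0]' --grip_force 40

```text
t: 14.85
tool_pos: [0.5912, -0.0356, 0.2847]
tool_rot: [-0.634, 0.488, -1.287]
contact_force: [-1.0, 2.5, 7.2]
opening: 0.0125
```

```bash
python3 - <<'E'
from h import *
plan(8,.035)
E
```

```text
lid est 0.947 r(0.2209) 0.2266 F [-1.   2.5  7.2] tq [ 0.47 -0.76  0.28] open 0.0125 t 14.85 q [-0.39 -0.52  2.15  0.58  0.86 -0.85]
cur [ 0.5912 -0.0356  0.2847] open 0.0125 F [-1.   2.5  7.2] t 14.85
turn [-0.043  0.007  0.013] shift cm, cur axes [-0.27  0.54 -0.23] | target axes [-0.26  0.55 -0.21]
0.912 [-0.26  0.37 -0.96]
0.877 [-0.   -0.15 -0.76]
0.842 [-0.   -0.13 -0.76]
0.807 [-0.   -0.1  -0.77]
0.772 [ 0.   -0.07 -0.77]
0.737 [ 0.   -0.05 -0.77]
0.702 [-0.   -0.02 -0.77]
0.667 [-0.    0.01 -0.77]
```

Side forces are building up because the bar rolls in the pads. I'll ease the grip into a loose cage (about 18 mm around the 14 mm bar) with the lower finger carrying the lid, and re-centre.

Request:
servo_tool --commands '[0,0,0,0,0,0,0.22,0,0,0,0,0,0,0.22]' --grip_force 20

```text
t: 15.05
tool_pos: [0.5889, -0.0359, 0.2815]
tool_rot: [-0.639, 0.492, -1.285]
contact_force: [-0.1, 0.9, 0.9]
opening: 0.0192
```

```bash
python3 - <<'E'
from h import *
plan(1,.035)
d=grab('wrist');save(d,'w11.png')
d=grab('scene')
W=world(d)-KC;X=W@KX;Y=W@KY;Z=W[...,2]
for zz in np.arange(.15,.26,.05):
    q=(np.abs(Y)<.11)&(np.abs(Z-zz)<.005)&(X>-.05)&(X<.14)
    if q.sum()>20: print(zz.round(2),q.sum(),np.percentile(X[q],[10,50,90]).round(3))
E
```

```text
lid est 0.932 r(0.2209) 0.225 F [-0.1  0.9  0.9] tq [-0.    0.16  0.01] open 0.0192 t 15.05 q [-0.39 -0.52  2.16  0.57  0.86 -0.85]
cur [ 0.5889 -0.0359  0.2815] open 0.0192 F [-0.1  0.9  0.9] t 15.05
turn [-0.037  0.008  0.012] shift cm, cur axes [-0.24  0.39 -0.17] | target axes [-0.23  0.4  -0.15]
0.897 [-0.23  0.23 -0.91]
0.15 268 [0.105 0.108 0.111]
0.2 304 [0.067 0.071 0.075]
0.25 744 [-0.009  0.031  0.039]
```

View pics/w11.png

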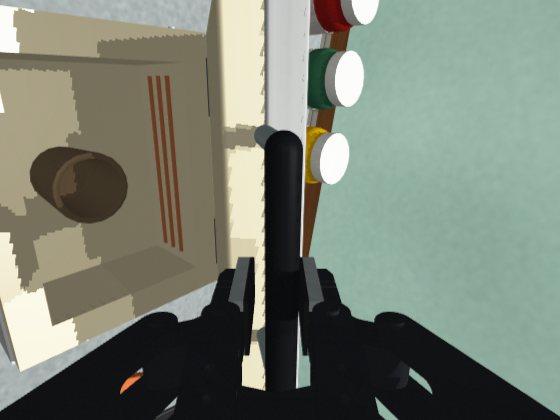

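Request:
servo_tool --commands '[-0.037,0,0.012,0,0.5,-0.3,0.21,0,0,0,0,0,-0.7,0.21,0,0,0,0,-0.1,-0.75,0.21,0,0,0,0,-0.1,-0.75,0.21,0,0,0,0,-0.05,-0.75,0.21]'

```text
t: 15.65
tool_pos: [0.5671, -0.0407, 0.2527]
tool_rot: [-0.671, 0.526, -1.262]
contact_force: [-0.3, 0.8, 1.4]
opening: 0.0181
```

```bash
python3 - <<'E'
from h import *
plan(8,.035)
E
```

```text
lid est 0.776 r(0.2209) 0.215 F [-0.3  0.8  1.4] tq [-0.07  0.17 -0.03] open 0.0181 t 15.65 q [-0.42 -0.54  2.2   0.57  0.9  -0.88]
cur [ 0.5671 -0.0407  0.2527] open 0.0181 F [-0.3  0.8  1.4] t 15.65
turn [ 0.007  0.007 -0.003] shift cm, cur axes [-0.22 -0.59  0.06] | target axes [-0.22 -0.59  0.06]
0.741 [-0.22 -0.64 -0.71]
0.706 [ 0.   -0.02 -0.77]
0.671 [ 0.    0.01 -0.77]
0.636 [ 0.    0.03 -0.77]
0.601 [-0.    0.06 -0.77]
0.566 [-0.    0.09 -0.77]
0.531 [-0.    0.11 -0.76]
0.496 [-0.    0.14 -0.76]
```

Request:
servo_tool --commands '[0,0,0,0,-0.15,-0.75,0.21,0,0,0,0,-0.1,-0.75,0.21,0,0,0,0,-0.05,-0.75,0.21,0,0,0,0,0,-0.75,0.21,0,0,0,0,0,-0.75,0.21]'

```text
t: 16.15
tool_pos: [0.5353, -0.048, 0.2246]
tool_rot: [-0.672, 0.528, -1.262]
contact_force: [0.1, -0.2, -0.4]
opening: 0.0178
```

```bash
python3 - <<'E'
from h import *
plan(8,.035)
E
```

```text
lid est 0.578 r(0.2209) 0.2189 F [ 0.1 -0.2 -0.4] tq [-0.1   0.37  0.05] open 0.0178 t 16.15 q [-0.47 -0.62  2.3   0.61  0.92 -0.95]
cur [ 0.5353 -0.048   0.2246] open 0.0178 F [ 0.1 -0.2 -0.4] t 16.15
turn [ 0.01   0.007 -0.004] shift cm, cur axes [-0.21 -0.19 -0.01] | target axes [-0.21 -0.19 -0.01]
0.543 [-0.21 -0.09 -0.77]
0.508 [ 0.    0.13 -0.76]
0.473 [-0.    0.16 -0.76]
0.438 [ 0.    0.18 -0.75]
0.403 [-0.    0.21 -0.74]
0.368 [-0.    0.24 -0.74]
0.333 [ 0.    0.26 -0.73]
0.298 [ 0.    0.29 -0.72]
```

A quick kinematic estimate puts joint 3 too close to its limit at shut with a 45° pitch. I'll steepen the tool to about 60° while lowering.

```bash
cat >> h.py <<'E'
def plan2(n,da,ph1,off=OFF,aend=None):
    P,M,o=cur(); y=M[:,1]; ph0=np.arctan2(-y[2],y@KX)
    b=P-off*y-KC; X=b@KX-.09;Z=b[2]-.1; a=np.arctan2(Z,-X)-np.arctan2(.02,.22)
    print('phi',np.degrees(ph0).round(1),'lid',a.round(3),'r',np.hypot(X,Z).round(4),'F',np.round(o['contact_force'],1),'tq',np.round(o['wrist_torque'],2),'open',round(float(o['opening']),4),'t',o['t'],'q',o['q'].round(2),'z',P[2].round(4))
    p,Rm=P,M
    for i in range(n):
        ai=a-da*(i+1); ph=ph0+(ph1-ph0)*(i+1)/n; Rt=pitch(ph)
        q=bar(ai)+off*Rt[:,1]; lat=(P-KC)@KY-(q-KC)@KY; q=q+lat*KY
        print(ai.round(3),'turn',R.from_matrix(Rm.T@Rt).as_rotvec().round(3),'shift',(Rm.T@(q-p)*100).round(2))
        p,Rm=q,Rt
E
python3 - <<'E'
from h import *
plan2(8,.035,np.radians(62),.017)
E
```

```text
phi 45.6 lid 0.579 r 0.2204 F [ 0.1 -0.2 -0.4] tq [-0.1   0.37  0.05] open 0.0178 t 16.15 q [-0.47 -0.62  2.3   0.61  0.92 -0.95] z 0.2246
0.544 turn [-0.036  0.007 -0.004] shift [-0.01  0.06 -0.83]
0.509 turn [-0.036 -0.     0.   ] shift [-0.    0.16 -0.82]
0.474 turn [-0.036  0.    -0.   ] shift [ 0.    0.22 -0.8 ]
0.439 turn [-0.036  0.    -0.   ] shift [-0.    0.27 -0.79]
0.404 turn [-0.036 -0.    -0.   ] shift [ 0.    0.32 -0.76]
0.369 turn [-0.036  0.    -0.   ] shift [-0.    0.37 -0.74]
0.334 turn [-0.036 -0.     0.   ] shift [ 0.    0.42 -0.71]
0.299 turn [-0.036  0.    -0.   ] shift [-0.    0.46 -0.68]
```

Request:
servo_tool --commands '[-0.036,0.007,-0.004,0,0.05,-0.8,0.21,-0.036,0,0,0,0.15,-0.8,0.2,-0.036,0,0,0,0.2,-0.8,0.2,-0.036,0,0,0,0.25,-0.8,0.2,-0.036,0,0,0,0.3,-0.75,0.2]'

```text
t: 16.65
tool_pos: [0.5075, -0.0542, 0.1868]
tool_rot: [-0.826, 0.66, -1.228]
contact_force: [-0.8, -0.5, -0.3]
opening: 0.0171
```

```bash
python3 - <<'E'
from h import *
plan2(8,.03,np.radians(62),.017)
E
```

```text
phi 56.4 lid 0.379 r 0.223 F [-0.8 -0.5 -0.3] tq [-0.04  0.31 -0.  ] open 0.0171 t 16.65 q [-0.45 -0.57  2.28  0.42  1.   -0.82] z 0.1868
0.349 turn [-0.012 -0.002 -0.   ] shift [ 0.    0.52 -0.49]
0.319 turn [-0.012  0.    -0.   ] shift [ 0.    0.36 -0.58]
0.289 turn [-0.012 -0.     0.   ] shift [ 0.    0.38 -0.56]
0.259 turn [-0.012  0.    -0.   ] shift [-0.    0.4  -0.55]
0.229 turn [-0.012 -0.     0.   ] shift [-0.    0.43 -0.53]
0.199 turn [-0.012 -0.    -0.   ] shift [ 0.    0.45 -0.51]
0.169 turn [-0.012 -0.     0.   ] shift [-0.    0.47 -0.49]
0.139 turn [-0.012  0.    -0.   ] shift [ 0.    0.49 -0.47]
```

```bash
python3 - <<'E'
from h import *
d=grab('wrist');save(d,'w12.png')
E
```

```text
(no output)
```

View pics/w12.png

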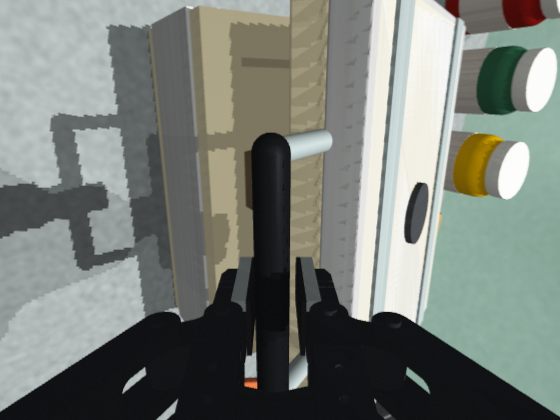

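The bar (272, 140–390) is caged and rests on the lower (left) finger. Continuing.

Request:
servo_tool --commands '[-0.012,0,0,0,0.4,-0.5,0.2,-0.012,0,0,0,0.36,-0.55,0.2,-0.012,0,0,0,0.38,-0.55,0.2,-0.012,0,0,0,0.4,-0.55,0.2,-0.012,0,0,0,0.4,-0.5,0.2]'

```text
t: 17.2
tool_pos: [0.4937, -0.057, 0.1525]
tool_rot: [-0.88, 0.704, -1.211]
contact_force: [-0.3, -0.9, -1.0]
opening: 0.0168
```

```bash
python3 - <<'E'
from h import *
plan2(8,.03,np.radians(62),.017)
E
```

```text
phi 60.2 lid 0.217 r 0.2224 F [-0.3 -0.9 -1. ] tq [-0.06  0.39 -0.02] open 0.0168 t 17.2 q [-0.44 -0.54  2.3   0.38  1.   -0.81] z 0.1525
0.187 turn [-0.004 -0.002 -0.001] shift [ 0.    0.57 -0.38]
0.157 turn [-0.004  0.     0.   ] shift [-0.    0.47 -0.47]
0.127 turn [-0.004 -0.     0.   ] shift [ 0.    0.49 -0.46]
0.097 turn [-0.004 -0.    -0.   ] shift [ 0.    0.5  -0.44]
0.067 turn [-0.004  0.    -0.   ] shift [-0.    0.52 -0.42]
0.037 turn [-0.004 -0.    -0.   ] shift [ 0.    0.53 -0.4 ]
0.007 turn [-0.004  0.     0.   ] shift [ 0.    0.54 -0.39]
-0.023 turn [-0.004  0.     0.   ] shift [-0.    0.56 -0.37]
```

Request:
servo_tool --commands '[0,0,0,0,0.4,-0.4,0.2,0,0,0,0,0.4,-0.45,0.2,0,0,0,0,0.4,-0.4,0.2,0,0,0,0,0.4,-0.4,0.2,0,0,0,0,0.4,-0.35,0.2]'

```text
t: 17.7
tool_pos: [0.4853, -0.0585, 0.1221]
tool_rot: [-0.881, 0.706, -1.21]
contact_force: [0.3, -0.2, -0.6]
opening: 0.0171
```

```bash
python3 - <<'E'
from h import *
plan2(5,.02,np.radians(62),.017)
d=grab('scene');save(d,'scene13.png');W=world(d)-KC;X=W@KX;Y=W@KY;Z=W[...,2]
for x in(-.07,-.04,0,.04,.08):
    m=(np.abs(X-x)<.01)&(np.abs(Y-.06)<.04)&(Z>.08)&(Z<.3)
    if m.any(): print(x,np.median(Z[m]).round(4),m.sum())
E
```

```text
phi 60.3 lid 0.075 r 0.2235 F [ 0.3 -0.2 -0.6] tq [-0.13  0.38 -0.02] open 0.0171 t 17.7 q [-0.46 -0.52  2.34  0.4   0.95 -0.86] z 0.1221
0.055 turn [-0.006 -0.003 -0.002] shift [ 0.    0.51 -0.08]
0.035 turn [-0.006 -0.     0.   ] shift [ 0.    0.35 -0.28]
0.015 turn [-0.006  0.     0.   ] shift [-0.    0.36 -0.27]
-0.005 turn [-0.006  0.     0.   ] shift [-0.    0.37 -0.26]
-0.025 turn [-0.006  0.    -0.   ] shift [ 0.    0.37 -0.25]
-0.07 0.1497 271
-0.04 0.1482 284
0 0.1456 285
0.04 0.1438 293
0.08 0.1419 298
```

View pics/scene13.png

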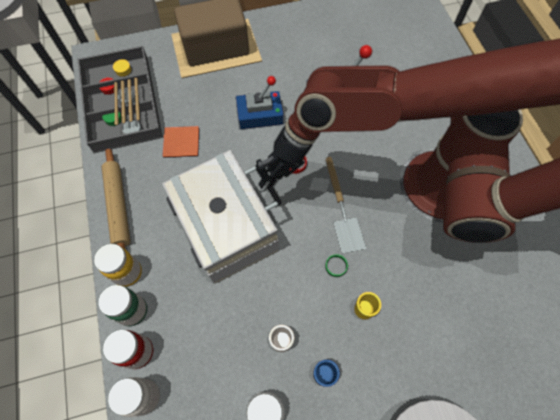

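The lid (220,210 in the scene view) is nearly level, about 0.05 rad open. Finishing slowly.

Request:
servo_tool --commands '[0,0,0,0,0.35,-0.2,0.2,0,0,0,0,0.3,-0.2,0.2,0,0,0,0,0.3,-0.2,0.2,0,0,0,0,0.3,-0.2,0.2]'

```text
t: 18.15
tool_pos: [0.4842, -0.0587, 0.1055]
tool_rot: [-0.881, 0.706, -1.21]
contact_force: [0.0, 1.3, 0.1]
opening: 0.0171
```

```bash
cat > lidz.py <<'E'
from h import *
plan2(3,.02,np.radians(60),.017)
d=grab('scene');W=world(d)-KC;X=W@KX;Y=W@KY;Z=W[...,2]
m=(np.abs(X)<.08)&(np.abs(Y-.06)<.05)&(Z>.1)&(Z<.2)
c=np.polyfit(X[m],Z[m],1);print('lid slope',c)
E
python3 lidz.py
```

```text
phi 60.3 lid 0.001 r 0.2225 F [0.  1.3 0.1] tq [-0.08  0.26  0.04] open 0.0171 t 18.15 q [-0.46 -0.5   2.36  0.41  0.91 -0.88] z 0.1055
-0.019 turn [ 0.002 -0.003 -0.002] shift [ 0.    0.46 -0.11]
-0.039 turn [0.002 0.    0.   ] shift [-0.    0.37 -0.24]
-0.059 turn [ 0.002  0.    -0.   ] shift [-0.    0.37 -0.23]
lid slope [0.00346866 0.14128394]
```

Request:
servo_tool --commands '[0,0,0,0,0.25,-0.15,0.2,0,0,0,0,0.25,-0.15,0.22,0,0,0,0,0,0,0.26]'

```text
t: 18.5
tool_pos: [0.4851, -0.0589, 0.1001]
tool_rot: [-0.88, 0.704, -1.211]
contact_force: [-0.6, -0.9, -0.7]
opening: 0.0224
```

```bash
python3 lidz.py;python3 - <<'E'
from h import *
d=grab('wrist');save(d,'w14.png')
E
```

```text
phi 60.2 lid -0.023 r 0.2213 F [-0.6 -0.9 -0.7] tq [-0.07  0.24  0.03] open 0.0224 t 18.5 q [-0.46 -0.49  2.36  0.42  0.9  -0.88] z 0.1001
-0.043 turn [ 0.001 -0.003 -0.001] shift [ 0.    0.39 -0.2 ]
-0.063 turn [0.001 0.    0.   ] shift [ 0.    0.37 -0.23]
-0.083 turn [0.001 0.    0.   ] shift [-0.    0.38 -0.23]
lid slope [0.002656   0.14126882]
```

View pics/w14.png

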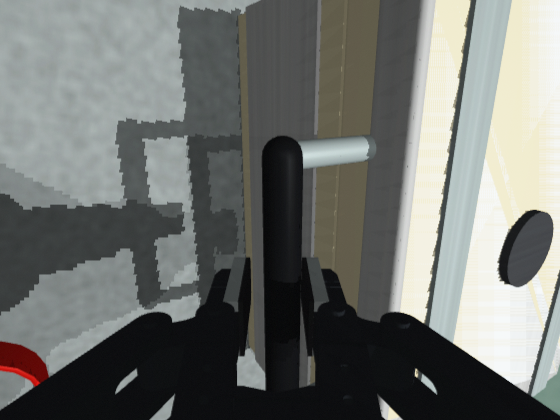

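The lid is level and unchanged (slope ~0.003), and the bar is free between the pads. Backing out along the fingers.

Request:
servo_tool --commands '[0,0,0,0,0,-0.15,0.28,0,0,0,0,-1,0,0.3,0,0,0,0,-1.5,0,0.3,0,0,0,0,-2,0,0.3,0,0,0,0,-3,0,0.3,0,0,0,0,-3,0,0.3,0,0,0,0,-2,0,0.3,0,0,0,0,0,0,0]'

```text
t: 19.4
tool_pos: [0.4198, -0.0732, 0.2105]
tool_rot: [-0.882, 0.706, -1.209]
contact_force: [0.6, -0.2, 0.1]
opening: 0.012
```

```bash
python3 lidz.py;python3 - <<'E'
from h import *
d=grab('scene');save(d,'scene15.png');d=grab('top');save(d,'top15.png');
print(monitor.get_obs()['q'].round(2))
for n in('scene','top'):
    d=load(n);W=world(d);H=cv2.cvtColor(d['frame'],cv2.COLOR_RGB2HSV)
    m=(((H[...,0]<8)|(H[...,0]>172))&(H[...,1]>180)&(W[...,2]>.12)&(W[...,2]<.18)&(W[...,0]>.3)).astype(np.uint8)
    k_,l,st,c=cv2.connectedComponentsWithStats(m)
    for i in range(1,k_):
        if st[i,4]>10: P=W[l==i];print(n,c[i].round(),st[i,4],np.median(P,0).round(4),P.min(0).round(3),P.max(0).round(3))
E
```

```text
phi 60.4 lid 0.32 r 0.3137 F [ 0.6 -0.2  0.1] tq [-0.04  0.26  0.01] open 0.012 t 19.4 q [-0.6  -0.85  2.37  0.39  1.27 -0.87] z 0.2105
0.3 turn [ 0.002 -0.002 -0.002] shift [0.01 7.7  5.21]
0.28 turn [ 0.002  0.    -0.   ] shift [ 0.    0.27 -0.34]
0.26 turn [0.002 0.    0.   ] shift [-0.    0.28 -0.34]
lid slope [0.00282264 0.1413098 ]
[-0.6  -0.84  2.37  0.39  1.27 -0.87]
scene [271.  80.] 40 [ 0.3945 -0.3471  0.1518] [ 0.385 -0.355  0.146] [ 0.402 -0.342  0.157]
top [427. 230.] 67 [ 0.3871 -0.3546  0.1538] [ 0.374 -0.364  0.142] [ 0.398 -0.345  0.166]
```

View pics/scene15.png

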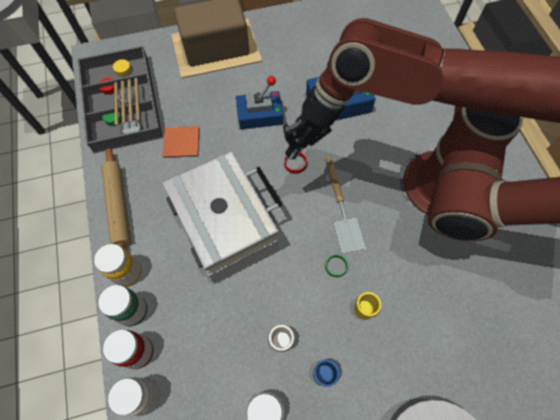

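The scene view shows the lid shut (220,210). The lever ball is untouched at (271,80), at (0.390, -0.352). I'll turn the closed tool to point down and align it with the box axis.

Request:
servo_tool --commands '[-0.13,0,0,0,0,0,0,-0.13,0,0,0,0,0,0,-0.13,0,0,0,0,0,0,-0.13,0,0,0,0,0,0,0,0.13,0,0,0,0,0,0,0.13,0,0,0,0,0,0,0.12,0,0,0,0,0,0,0,0,0,0,0,0]'

```text
t: 20.35
tool_pos: [0.4156, -0.0666, 0.1857]
tool_rot: [-1.17, 1.375, -1.292]
contact_force: [0.1, -0.6, -0.4]
opening: 0.0001
```

```bash
python3 - <<'E'
from h import *
u=np.array([np.cos(np.radians(-8)),np.sin(np.radians(-8))]);c=np.array([.4275,-.3585])
to(np.array([*(c-.105*u),.19]),down(np.radians(-8)));print(c-.105*u)
print(monitor.get_obs()['q'].round(2))
E
```

```text
cur [ 0.4156 -0.0666  0.1857] open 0.0001 F [ 0.1 -0.6 -0.4] t 20.35
turn [ 0.061 -0.02  -0.001] shift cm, cur axes [28.84 -0.16 -4.71] | target axes [28.74 -0.43 -5.26]
[ 0.32352185 -0.34388682]
[-0.33 -0.39  2.08 -0.01  1.51 -0.17]
```

Request:
servo_tool --commands '[0.061,-0.02,0,2,0,-1,0,0,0,0,3.7,-0.1,-0.8,0,0,0,0,3.7,-0.1,-0.8,0,0,0,0,3.7,-0.1,-0.8,0,0,0,0,3.7,-0.1,-0.6,0,0,0,0,3.7,0,-0.6,0,0,0,0,3.7,0,-0.6,0,0,0,0,3,0,0,0,0,0,0,0,0,0,0]'

```text
t: 21.25
tool_pos: [0.325, -0.3339, 0.1753]
tool_rot: [-1.159, 1.3, -1.268]
contact_force: [0.7, 0.5, 0.1]
opening: 0.0
```

```bash
cat > lev.py <<'E'
from h import *
u=np.array([np.cos(np.radians(-8)),np.sin(np.radians(-8))]);c=np.array([.4275,-.3585])
to(np.array([*(c-.09*u),.122]),down(np.radians(-8)))
p=cur()[0][:2]-c;print('along u',p@u,'lat',p@np.array([-u[1],u[0]]),cur()[2]['q'].round(2))
d=grab('wrist');W=world(d);H=cv2.cvtColor(d['frame'],cv2.COLOR_RGB2HSV)
m=(((H[...,0]<8)|(H[...,0]>172))&(H[...,1]>180)&(W[...,2]>.12)&(W[...,2]<.18)&(W[...,0]>.3)).astype(np.uint8)
k_,l,st,cc=cv2.connectedComponentsWithStats(m)
for i in range(1,k_):
    if st[i,4]>30: P=W[l==i];print(cc[i].round(),st[i,4],((P.min(0)+P.max(0))/2).round(4),P.min(0).round(3),P.max(0).round(3))
import sys
save(d,sys.argv[1])
E
python3 lev.py w16.png
```

```text
cur [ 0.325  -0.3339  0.1753] open 0.0 F [0.7 0.5 0.1] t 21.25
turn [ 0.013  0.037 -0.012] shift cm, cur axes [1.13 5.3  1.53] | target axes [1.01 5.33 1.5 ]
along u -0.10496374198042743 lat 0.010134318471964969 [-0.96 -0.29  2.02 -0.    1.43 -0.86]
[402. 273.] 1845 [ 0.3904 -0.3539  0.1386] [ 0.378 -0.365  0.12 ] [ 0.403 -0.343  0.157]
```

View pics/w16.png

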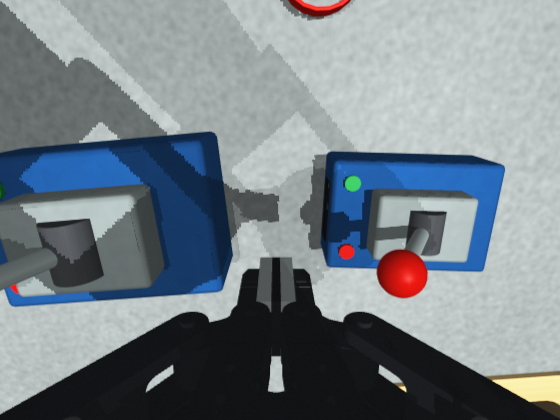

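The meant box is on the right, with its red ball at (402,273), giving (0.390, -0.354). The big box is on the left. Aligning and descending to z ≈ 0.122 behind the ball.

Request:
servo_tool --commands '[0.013,0.037,-0.012,1.1,1,0,0,0,0,0,0,2.5,0,0,0,0,0,0,1.8,0,0,0,0,0,0,0,0,0]'

```text
t: 21.7
tool_pos: [0.3247, -0.339, 0.1174]
tool_rot: [-1.142, 1.309, -1.299]
contact_force: [0.3, -0.5, -0.1]
opening: -0.0003
```

```bash
python3 lev.py w17.png
```

```text
cur [ 0.3247 -0.339   0.1174] open -0.0003 F [ 0.3 -0.5 -0.1] t 21.7
turn [ 0.002  0.01  -0.006] shift cm, cur axes [ 0.51 -0.47  1.45] | target axes [ 0.5  -0.46  1.45]
along u -0.10453392732044937 lat 0.005024394408249613 [-0.97 -0.23  2.07  0.    1.3  -0.84]
[454. 327.] 3851 [ 0.39   -0.3537  0.1468] [ 0.378 -0.365  0.136] [ 0.403 -0.343  0.157]
```

Request:
servo_tool --commands '[0,0.01,0,0.5,-0.4,1,0,0,0,0,0,-0.1,1.5,0,0,0,0,0,-0.1,1.5,0,0,0,0,0,0,1.5,0,0,0,0,0,0,1.5,0,0,0,0,0,0,1.5,0]'

```text
t: 22.35
tool_pos: [0.4184, -0.3587, 0.1327]
tool_rot: [-1.14, 1.304, -1.314]
contact_force: [-1.7, -0.4, -1.3]
opening: -0.0001
```

```bash
python3 lev.py w18.png
```

```text
cur [ 0.4184 -0.3587  0.1327] open -0.0001 F [-1.7 -0.4 -1.3] t 22.35
turn [-0.006  0.003  0.002] shift cm, cur axes [-0.17  1.03 -8.1 ] | target axes [-0.14  1.07 -8.1 ]
along u -0.009032897035985228 lat -0.0014283988979008875 [-0.84 -0.05  1.88  0.    1.3  -0.71]
[344. 294.] 2553 [ 0.4457 -0.3579  0.1555] [ 0.434 -0.366  0.146] [ 0.458 -0.35   0.165]
```

View pics/w18.png

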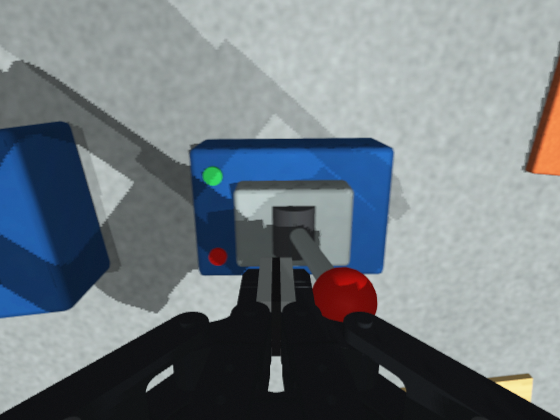

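The ball (344,294) is just past the middle. Continuing to the stop.

Request:
servo_tool --commands '[0,0,0,0,0.3,1,0,0,0,0,0,0.3,0.8,0,0,0,0,0,0.2,0.6,0]'

```text
t: 22.7
tool_pos: [0.442, -0.3625, 0.1284]
tool_rot: [-1.152, 1.311, -1.305]
contact_force: [-42.3, 10.7, 33.6]
opening: -0.0003
```

```bash
python3 lev.py w19.png
```

```text
cur [ 0.442  -0.3625  0.1284] open -0.0003 F [-42.3  10.7  33.6] t 22.7
turn [0.008 0.007 0.004] shift cm, cur axes [ -0.26   0.73 -10.49] | target axes [ -0.19   0.64 -10.49]
along u 0.01492509897731067 lat -0.001893509550020743 [-0.81  0.02  1.83 -0.01  1.3  -0.68]
[339. 290.] 2694 [ 0.4688 -0.3621  0.1566] [ 0.457 -0.372  0.137] [ 0.48  -0.353  0.176]
```

It has hit the stop (force 54 N at the fingertips). Backing off immediately.

Request:
servo_tool --commands '[0,0,0,0,0,-1,0,0,0,0,0,0,-2,0,0,0,0,0,-1,-3,0,0,0,0,0,-3,-3,0,0,0,0,0,-4,0,0,0,0,0,0,-4,0,0,0,0,0,0,0,0,0]'

```text
t: 23.45
tool_pos: [0.3506, -0.3496, 0.2524]
tool_rot: [-1.152, 1.316, -1.303]
contact_force: [0.5, 0.0, 0.5]
opening: 0.0002
```

```bash
python3 lev.py w20.png; python3 lidz.py|tail -1; python3 - <<'E'
from h import *
u=np.array([np.cos(np.radians(-8)),np.sin(np.radians(-8))]);c=np.array([.4275,-.3585])
for n in('scene','top'):
    d=grab(n);save(d,n+'20.png');W=world(d);H=cv2.cvtColor(d['frame'],cv2.COLOR_RGB2HSV)
    m=(((H[...,0]<8)|(H[...,0]>172))&(H[...,1]>180)&(W[...,2]>.12)&(W[...,2]<.18)&(W[...,0]>.3)).astype(np.uint8)
    k_,l,st,cc=cv2.connectedComponentsWithStats(m)
    for i in range(1,k_):
        if st[i,4]>10: P=W[l==i];q=np.median(P,0);print(n,cc[i].round(),q.round(4),'along',((q[:2]-c)@u).round(4),P.max(0).round(3))
    m=((W[...,2]>0.055)&(W[...,2]<0.08)).astype(np.uint8)
    k_,l,st,cc=cv2.connectedComponentsWithStats(m)
    for i in range(1,k_):
        P=W[l==i];q=((P.min(0)+P.max(0))/2)
        if 100<st[i,4]<300 and q[1]>.2 and .4<q[0]<.56: print(n,'cup',q.round(3))
E
```

```text
cur [ 0.3506 -0.3496  0.2524] open 0.0002 F [0.5 0.  0.5] t 23.45
turn [0.012 0.005 0.002] shift cm, cur axes [-0.22 13.05 -1.11] | target axes [-0.18 13.04 -1.26]
along u -0.0774232850575587 lat -0.001845093622902369 [-0.93 -0.27  1.88 -0.01  1.54 -0.79]
[438. 203.] 1014 [ 0.4659 -0.3641  0.1482] [ 0.454 -0.375  0.139] [ 0.478 -0.353  0.157]
lid slope [0.002619   0.14137575]
scene [242.  83.] [ 0.4694 -0.3579  0.1518] along 0.0414 [ 0.479 -0.35   0.157]
scene cup [0.542 0.288 0.064]
scene cup [0.468 0.386 0.063]
top [431. 201.] [ 0.4625 -0.365   0.1536] along 0.0356 [ 0.474 -0.356  0.164]
top cup [0.535 0.284 0.066]
top cup [0.462 0.381 0.065]
```

View pics/scene20.png

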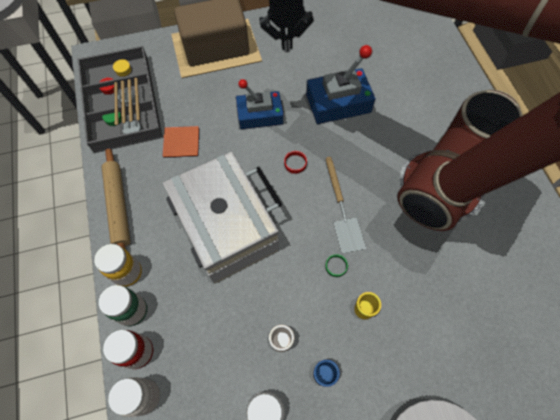

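View pics/w20.png

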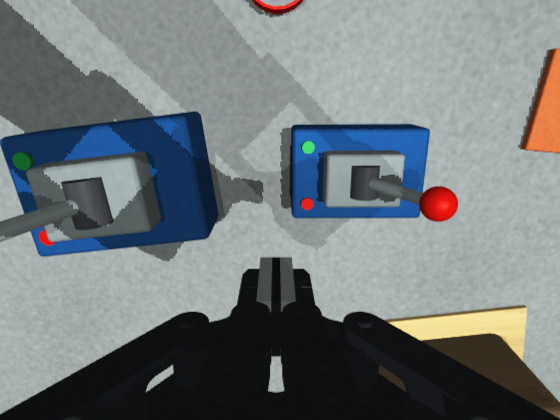

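Ball travel is 76 mm, which means the lever is fully over (~1.0 rad). The lid is level, white and blue are unmoved, and the arm is clear. Handing in.

```bash
python3 -c "
from station import ticket
print(ticket.finish_job())"
```

```text
the job is handed in; nothing more can be done
None
```

The clay cup is standing in the kiln, the lid is shut, and the power lever is fully over. I handed the job in at about 23.6 s of the 72 s allowed.

**What I did:** I set the cup down near the centre of the chamber, at about x −16 mm, y +2 mm, with its rim about 95 mm above the table. I lowered the lid by its handle at about 0.3–0.5 rad/s and bore its weight all the way. Then I pushed the lever of the 130 x 90 mm box over to its stop and backed the arm clear.

**Last checks:**
- **Lid:** level within 0.003 rad, and its height did not change once the arm let go.
- **Lever:** the red ball travelled about 76 mm, which puts the lever at about 1.0 rad.
- **White and blue cups:** within about 1 mm of where they started.
- **Arm:** clear of everything, with about 0.5 N measured at the tool.

**What went less smoothly:**
- **Lid grip:** the bar rolled in the firm grip at first and pushed the tool sideways by up to about 7 N. I switched to a loose hold around the bar for the rest of the way down.
- **Lever stop:** the fingertips briefly reached about 55 N against the stop before I backed off. That is below the 120 N wrist limit. It is above the 40 N set for the arm and gripper body, but I believe only the fingertips were touching.
- **Cup after closing:** I could not see the cup once the lid was shut. I last saw it standing upright in the chamber while the lid was part-way down.

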